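# Fill the leaning biscuit jar at the market stall

## Robot

A 7-joint arm with a two-finger parallel gripper is mounted at the origin on the work surface. World frame = base frame: x ahead of the robot, y to its left, z up, the work surface at z = 0. Lengths are in m, angles in rad, forces in N, time in s.
With the tool pointing down it reaches from about 0.425 to 0.925 m from the base axis. Payload 6.8 kg.
Tool frame: the origin (TCP) lies between the finger pads; the fingertips stand 11 mm ahead of it and the grasp point (between the pads) lies 8 mm behind it; z points along the fingers, x is the direction in which the jaws open and shut, and the axes are right-handed (so a half turn about z gives the same grasp; the last joint's range is limited). The gripper opens to 85 mm and grips with 20 to 120 N. Pads are 22 mm wide; open, the fingers measure 114 mm over their backs; the gripper's body (76 mm by 85 mm) begins 54 mm behind the grasp point. The pads swing forward as they close: fully open they stand 13 mm farther back than shut.
Start: joints at [-1.363, 0.477, 0.022, 1.555, -0.011, 1.109, -0.083], TCP at [0.21, 0.642, 0.242] pointing down, gripper open.
Joint ranges: [-2.96, 2.96], [-0.34, 2.1], [-1.41, 1.46], [0.24, 2.44], [-1.37, 4.51], [0.17, 1.92], [-2.96, 2.96]. Speed limits (rad/s): [2.39, 2.39, 3.14, 3.14, 3.14, 3.14, 3.14].

## Interface

Orientations are given as a rotation vector (axis times angle).
In Python, from bench import r gives the robot as it stands. The module is installed in compiled form; this text tells all that it offers.
- The arm moves only by the shell command python3 -m pendant 'ROWS' [OPENING] [FORCE]. ROWS is text: rows parted by semicolons, each of 4 numbers parted by spaces: the shift along the tool's x, y, z in cm, then the turn about the tool's z in degrees. A call has 1 to 8 rows; each row shifts and turns the pose as measured when the row begins, along the tool's axes as they then stand; what a row does not reach is not made up. A row lasts 1/12 s, in which the tool goes at most 41.7 mm and 7.16 degrees, less where a joint would pass 70% of its speed; a pose out of reach is approached as far as the arm can. A call with a gripper value outside its range is refused whole. OPENING is the closure in counts, from 0 (fully open) to 255 (shut), set as the call begins (- or left out, the last holds). The fingers move at their own pace and stop on an object; FORCE is the grip in N (left out, the last holds). Time passes only in rows, so rows that do not move let the fingers close. It gives the time, the measured TCP pose, the force and the opening at its end, in the units of the state.
- r.get_obs(): the state, without advancing time (a new reading comes with each control period).
- r.grab_frame(name): name is "scene" or "top"; returns a dict with "color" (420x560x3 uint8, red, green, blue), "fx", "fy", "cx", "cy" (pixels), "R" (3x3) and "t" (3): a world point X has camera coordinates R X + t. Camera axes: x right, y down, z forward; pixel columns grow to the right and rows downward; lengths in m; the calibration is good to about 2 mm. A picture is of the moment at which its call begins. There is no depth.
- r.hand_in(): hands the job in, once; it reports no verdict.
The state is a dict: "clock": time; "joints": joint angles; "qvel": joint speeds; "tau": joint torques, N m; "tcp_pos": TCP position; "orientation": TCP orientation; "contact_force": force on the tool from outside, world axes, zero at the start; "moment": the same for the moment, N m; "grip_width": finger opening in m.
Only numpy, scipy, OpenCV 4.12 (cv2) and the standard library are available. Lean on these libraries where they do the work, as an engineer would, in place of code of your own. Each camera call takes 0.05 s, during which the arm holds its last target.

## Task

Put the two pale biscuits from the rack through the narrow neck of the leaning glass jar, then swing the red cover fully shut over the mouth. Leave the dark biscuits in their rack pockets and do not disturb the jam jar or the blue tin.

Things in the scene. Friction and masses are not known exactly. Their poses are not given: they have to be found in the camera images.
- pale_a_center (a point): Pale biscuit A (to go in the jar): a round sandwich biscuit, 56 mm in diameter and 18 mm thick, 30 to 65 g, standing on edge in a pocket of the rack at the start. Site at its centre; its y axis runs through its thickness (pinch it along y, across the 18 mm), its x and z axes lie in the plane of the biscuit
- pale_b_center (a point): Pale biscuit B (to go in the jar): same size and axes as biscuit A
- dark_a_center (a point): Dark chocolate biscuit (to stay in the rack): same size and axes as pale biscuit A
- dark_b_center (a point): The other dark chocolate biscuit (to stay in the rack): same size and axes as pale biscuit A
- rack: Plywood rack fixed to the table, 276 mm long (its x), 36 mm wide (its y); origin at the centre of its underside. Four pockets in a row at x = -99, -33, +33, +99 mm; any biscuit may stand in any of them. Pocket floor 8 mm, walls 28 mm, biscuit centres 36 mm and biscuit tops 64 mm above the table
- jar: Glass jar, 130 mm wide, 172 mm tall, fixed leaning 30 degrees from vertical, mouth towards the robot. Origin: centre of the outside of its bottom. z axis: the jar's axis, out of the mouth; x: across the mouth, away from the robot and 30 degrees upward; y: level, to the left. The belly reaches 122 mm up the axis, a shoulder narrows to the neck at 150 to 172 mm
- stand: Fixed white stand of the jar; origin on the table right below the mouth, x away from the robot, z up. Its glass guard shelf with white rails, 280 mm wide, hangs over the jar: from 35 to 250 mm in x, underside 120 mm above the mouth. A tool pointing straight down at the mouth hits it; one along the jar's axis clears it. Posts at x 240, y -130 and +130 mm; shelf and buns reach 370 mm up
- jar_mouth (a point): Centre of the jar's mouth in the plane of its rim, about 194 mm above the table; axes as jar. The neck is 67 mm in inner diameter, with a lip that flares to 73 mm; a biscuit goes through on edge, in any rotation about the jar's axis
- cover (a joint): Red swivel disc, 76 mm wide, turning about the jar's z axis in the plane of the rim; pivot at y = -50 mm from the mouth's centre (jar axes). 0 = shut over the mouth (end stop); starts open at 1.7 to 2.15 rad (stop at 2.3). At angle q its knob is at x = -50 sin q, y = -50 + 50 cos q mm from the mouth's centre. Friction holds it; 1 to 1.5 N at the knob moves it
- cover_knob (a point): Middle of the cover's round wooden knob, 18 mm in diameter, 26 mm tall, fixed upright on the disc (it does not spin) along the jar's z axis. The point is 20 mm above the plane of the rim; the knob's top is 13 mm above the point, the disc's upper face 13 mm below it
- jam_center (a point): Bystander: amber jam jar with a red cap, 62 mm in diameter, 95 mm tall, standing loose; point at its centre, half-way up
- tin_center (a point): Bystander: blue tin, 68 mm in diameter, 100 mm tall, standing loose; point at its centre, half-way up
Not all that is in view belongs to the job. What is shaped like the part that bears pale_b_center but orange is not meant. Leave any yellow look-alike of the part that bears pale_a_center alone.

How it is judged:
On the way, in this order (a step that is already met when the one before it is completed fails the run):
1. both pale biscuits are in the belly of the jar (z of pale_a_center in the frame of jar between 0 and 0.118 m and x of pale_a_center in the frame of jar between -0.056 and 0.056 m and y of pale_a_center in the frame of jar between -0.056 and 0.056 m and z of pale_b_center in the frame of jar between 0 and 0.118 m and x of pale_b_center in the frame of jar between -0.056 and 0.056 m and y of pale_b_center in the frame of jar between -0.056 and 0.056 m), for 0.2 s.
2. the cover is swung shut over the mouth (value of joint cover below 0.12 rad), for 0.2 s.
At the end, for the whole second after the job is handed in: The centres of the two pale biscuits are in the belly of the jar (0 to 118 mm along its axis from the bottom, x and y within 56 mm), the cover is at rest within 0.12 rad of shut, the dark biscuits are within 25 mm and the jam jar and tin within 30 mm of their starting places (all of step 1 and value of joint cover below 0.12 rad and velocity of joint cover between -0.05 and 0.05 rad/s and distance of each of dark_a_center, dark_b_center from where it was at the start of the episode below 0.025 m and distance of each of jam_center, tin_center from where it was at the start of the episode below 0.03 m); the robot touches nothing.
It fails at once if a dark biscuit is moved from its pocket (by more than 25 mm) (distance of any of dark_a_center, dark_b_center from where it was at the start of the episode above 0.025 m).
It fails at once if the jam jar is shoved (by more than 30 mm) or knocked over (distance of jam_center from where it was at the start of the episode above 0.03 m).
It fails at once if the blue tin is shoved (by more than 30 mm) or knocked over (distance of tin_center from where it was at the start of the episode above 0.03 m).
It also fails if it takes over 67 s, if anything falls off the work surface, if the arm or the gripper's body presses on something with over 40 N, if the wrist force passes 120 N, or if a joint passes its speed limit or range.

## Working session

There is one attempt and no reset: what is moved stays moved. The work goes in short steps, Python scripts to look and compute and a shell command to move; the robot and the scene stay as the last step left them, time stands still between calls to the robot, and variables do not carry over. Pictures are saved under pics/ and viewed, and the job is handed in when it is done.

```bash
mkdir -p pics; ls; python3 - <<'E'
from bench import r
import cv2
print(r.get_obs())
for n in("scene","top"):
    f=r.grab_frame(n); cv2.imwrite(f"pics/{n}0.png",f["color"][:,:,::-1])
    print(n,f["fx"],f["fy"],f["cx"],f["cy"],f["R"],f["t"])
E
```

```text
pics
{'clock': 0.0, 'joints': array([-1.36311956,  0.47782624,  0.02233713,  1.5564939 , -0.01151093,
        1.10928485, -0.08308358]), 'qvel': array([-0.00130922,  0.00036564, -0.00144199,  0.00023152, -0.00042087,
        0.0008174 , -0.00102319]), 'tau': array([-3.42816293e-04, -5.96448791e+01,  1.60798173e+00, -2.81197858e+01,
        1.24631243e-02,  9.50098329e-03,  1.56456599e-05]), 'tcp_pos': array([0.20945094, 0.64105897, 0.2412902 ]), 'orientation': array([ 2.54208251e+00,  1.84385968e+00, -2.26888002e-03]), 'contact_force': array([ 0.23894128, -0.16603865, -0.25359186]), 'moment': array([-0.03980923, -0.01120933,  0.01225917]), 'grip_width': 0.08531621267110341}
scene 433.88543695973067 433.88543695973067 284.4303206718627 211.17396185241148 [[ 0.99521445 -0.09755415 -0.0056018 ]
 [-0.08550031 -0.84162465 -0.53325195]
 [ 0.04730633  0.53117901 -0.84593793]] [-0.56154458  0.19971036  1.03677044]
top 433.6599309197056 433.6599309197056 278.67896577542774 212.48051013790163 [[ 0.02238578 -0.99967985  0.01179269]
 [-0.99482946 -0.02344286 -0.09881687]
 [ 0.09906169 -0.00951962 -0.99503576]] [0.09181285 0.60009162 1.23329133]
```

View pics/scene0.png

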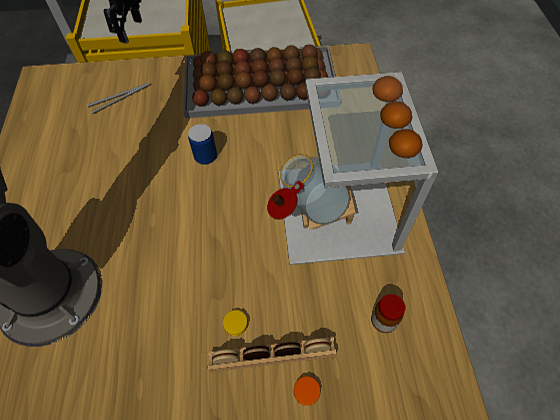

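View pics/top0.png

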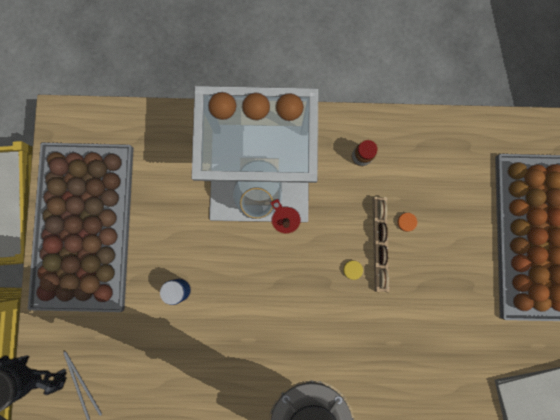

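Candidates: the pale biscuits look like top-view (380,207) and (382,280), the end pockets. The dark ones are at (382,232) and (382,256), and the yellow (354,270) and orange (407,222) discs lie loose, so they're decoys. I'll confirm this in an enlarged crop.

```bash
python3 - <<'E'
import cv2,numpy as np
a=cv2.imread("pics/top0.png"); b=cv2.imread("pics/scene0.png")
x=cv2.resize(a[190:300,330:430],None,fx=4,fy=4,interpolation=cv2.INTER_CUBIC)
y=cv2.resize(a[160:250,200:320],None,fx=4,fy=4,interpolation=cv2.INTER_CUBIC)[:, :390]
cv2.imwrite("pics/cropt.png",np.hstack([x,np.vstack([y,np.zeros((80,390,3),np.uint8)])]))
x=cv2.resize(b[300:410,200:350],None,fx=5,fy=5,interpolation=cv2.INTER_CUBIC)
cv2.imwrite("pics/crops.png",x)
x=cv2.resize(b[140:250,250:370],None,fx=5,fy=5,interpolation=cv2.INTER_CUBIC)
cv2.imwrite("pics/cropj.png",x)
E
```

```text
(no output)
```

View pics/cropt.png

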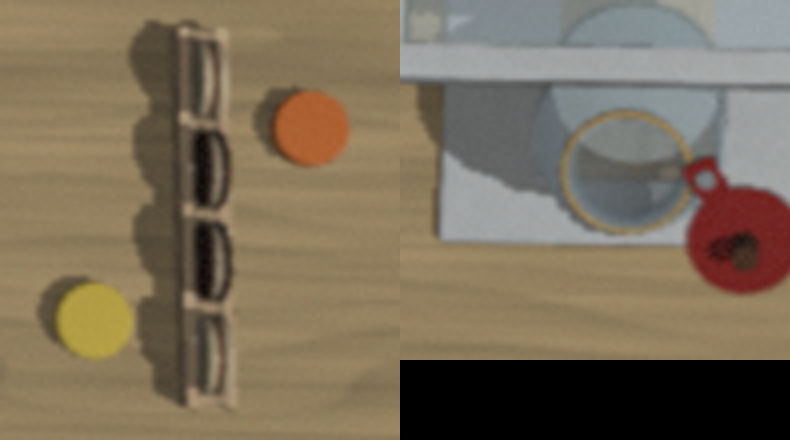

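View pics/crops.png

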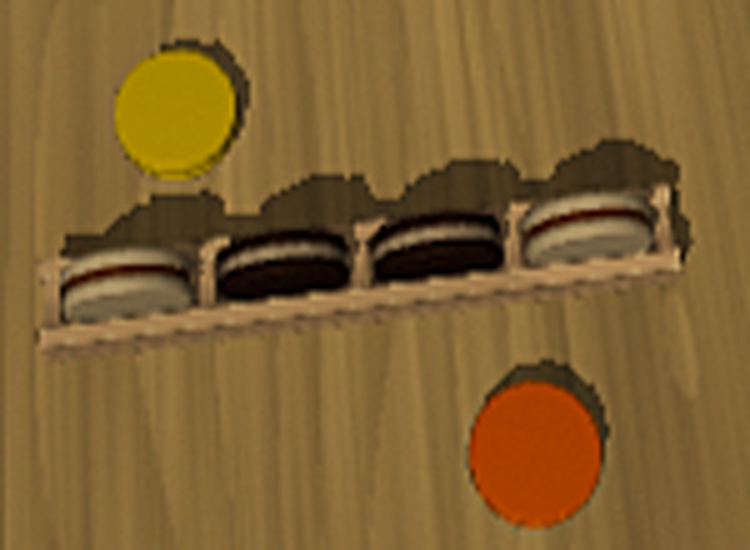

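View pics/cropj.png

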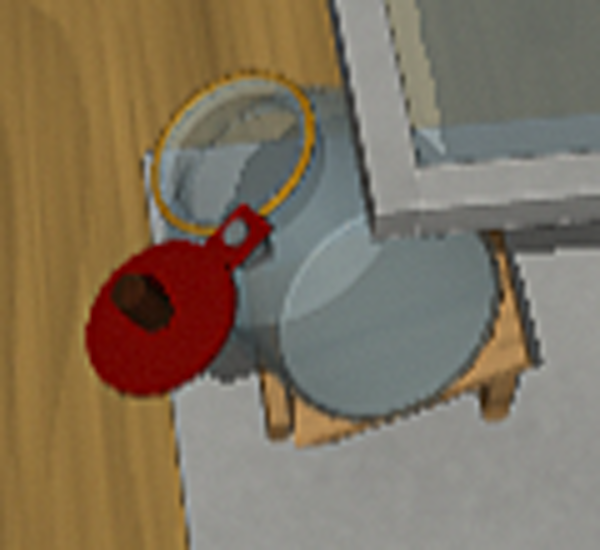

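The crop confirms it: the pale biscuits with the red filling stand in the two end pockets, and the flat yellow and orange discs are decoys. Next I measure the mouth, knob, rack and bystanders.

```bash
cat > h.py <<'E'
import cv2,numpy as np
from bench import r
def cam(n):
    f=r.grab_frame(n); f["P"]=np.array([[f["fx"],0,f["cx"]],[0,f["fy"],f["cy"]],[0,0,1]])@np.c_[f["R"],f["t"]]
    f["C"]=-f["R"].T@f["t"]; f["hsv"]=cv2.cvtColor(f["color"],cv2.COLOR_RGB2HSV); return f
def ray(f,u,v,z):
    d=f["R"].T@np.array([(u-f["cx"])/f["fx"],(v-f["cy"])/f["fy"],1]); return f["C"]+d*(z-f["C"][2])/d[2]
def tri(f,a,g,b):
    X=cv2.triangulatePoints(f["P"],g["P"],np.array(a,float),np.array(b,float))[:,0]; return X[:3]/X[3]
def proj(f,X):
    p=f["P"]@np.append(X,1); return p[:2]/p[2]
E
python3 - <<'E'
from h import *
np.set_printoptions(precision=4,suppress=True)
s=cam("scene");t=cam("top")
print("C",s["C"],t["C"])
# rim ellipse by colour
for f,n,(x0,y0,x1,y1) in((s,"s",(275,150,320,192)),(t,"t",(235,182,276,222))):
    h=f["hsv"]; m=((h[...,0]>10)&(h[...,0]<28)&(h[...,1]>(120 if n=="s" else 85))&(h[...,2]>90)).astype(np.uint8)
    k=np.zeros_like(m);k[y0:y1,x0:x1]=1;m*=k
    if n=="s": # drop table pixels: keep those near manual ellipse
        pass
    pts=np.argwhere(m)[:,::-1].astype(np.float32)
    f["pts"]=pts; f["el"]=cv2.fitEllipse(pts); print(n,len(pts),f["el"])
    o=f["color"][:,:,::-1].copy(); o[m>0]=(255,0,255); cv2.imwrite(f"pics/rim_{n}.png",cv2.resize(o[140:250,200:340],None,fx=4,fy=4,interpolation=cv2.INTER_NEAREST))
print("mouth tri",tri(s,s["el"][0],t,t["el"][0]))
for n,lo,hi,z in(("yellow",(22,150,90),(34,255,255),.018),("orange",(5,200,150),(14,255,255),.018),("blue",(100,120,40),(130,255,255),.05)):
    for f in(s,t):
        m=cv2.inRange(f["hsv"],lo,hi);c,_=cv2.findContours(m,0,2);c=sorted(c,key=cv2.contourArea)[-3:]
        print(n,[(np.round(cv2.minEnclosingCircle(k)[0]),ray(f,*cv2.minEnclosingCircle(k)[0],z)[:2]) for k in c])
# knob hand: scene crop (130,288)/5 top, bottom(155,318)
print("knobtop",tri(s,(250+130/5,140+290/5),t,(200+(715-400)/4,160+245/4)))
for p in((180,30),(228,32),(187,402),(235,404)): print("rack",ray(t,330+p[0]/4,190+p[1]/4,.028))
for p in((217,75),(217,357)): print("jam top",ray(t,330+p[0]/4,190+p[1]/4,.062))
for p in((590,215),(125,270)): print("jam s",ray(s,200+p[0]/5,300+p[1]/5,.062))
E
```

```text
C [ 0.5269 -0.4374  0.9804] [0.4728 0.1176 1.2854]
s 624 ((293.4993591308594, 167.68527221679688), (35.4029541015625, 44.40346145629883), 51.70924758911133)
t 53 ((256.2280578613281, 202.76171875), (29.3872013092041, 32.08712387084961), 95.20854949951172)
mouth tri [0.6029 0.1641 0.2034]
yellow [(array([81., 31.]), array([-0.0671,  0.9963])), (array([235., 322.]), array([ 0.4406, -0.1176])), (array([138.,  32.]), array([0.1351, 0.9697]))]
yellow [(array([353., 270.]), array([ 0.4375, -0.1128])), (array([ 10., 202.]), array([0.6098, 0.8897])), (array([ 11., 329.]), array([0.2493, 0.8589]))]
orange [(array([396., 116.]), array([0.9511, 0.4727])), (array([406., 146.]), array([0.951, 0.355])), (array([306., 391.]), array([ 0.5833, -0.2773]))]
orange []
blue [(array([201., 148.]), array([0.3664, 0.3764]))]
blue [(array([180., 290.]), array([0.3721, 0.3791]))]
knobtop [0.5587 0.1061 0.1735]
rack [ 0.6487 -0.1758  0.028 ]
rack [ 0.6481 -0.2111  0.028 ]
rack [ 0.3796 -0.1809  0.028 ]
rack [ 0.3789 -0.2155  0.028 ]
jam top [ 0.6123 -0.1942  0.062 ]
jam top [ 0.4137 -0.1939  0.062 ]
jam s [ 0.6164 -0.1934  0.062 ]
jam s [ 0.4215 -0.1967  0.062 ]
```

```bash
python3 - <<'E'
import cv2,numpy as np
a=cv2.imread("pics/rim_s.png");b=cv2.imread("pics/rim_t.png")
cv2.imwrite("pics/rim2.png",cv2.resize(np.hstack([a,b]),(800,314)))
E
```

```text
(no output)
```

View pics/rim2.png

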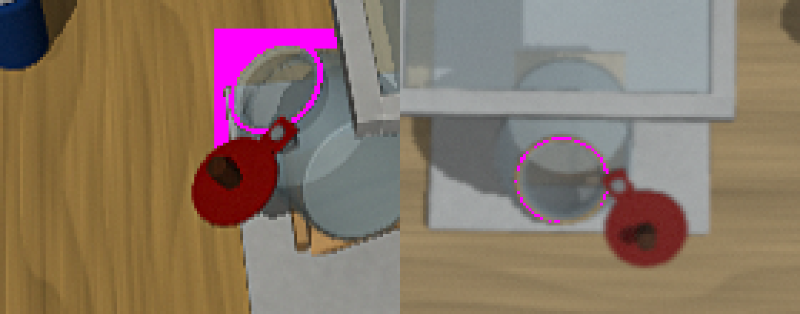

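```bash
python3 - <<'E'
from h import *
np.set_printoptions(precision=4,suppress=True)
s=cam("scene");t=cam("top")
h=s["hsv"]
el0=((293.4+3.4,170.8),(31,37),50)
ring=np.zeros(h.shape[:2],np.uint8); cv2.ellipse(ring,((296.8,170.8),(33,37),50),1,7)
m=ring*((h[...,1]>130)&(h[...,2]>135)&(h[...,0]>12)&(h[...,0]<28))
p=np.argwhere(m)[:,::-1].astype(np.float32);e=cv2.fitEllipse(p);print(len(p),e)
o=s["color"][:,:,::-1].copy();o[m>0]=(255,0,255)
h=t["hsv"];m=((h[...,0]>10)&(h[...,0]<28)&(h[...,1]>85)&(h[...,2]>90)).astype(np.uint8);k=0*m;k[182:222,235:276]=1;m*=k
et=cv2.fitEllipse(np.argwhere(m)[:,::-1].astype(np.float32))
M=tri(s,e[0],t,et[0]);print("mouth",M,"top@.194",ray(t,*et[0],.194),"scene@.194",ray(s,*e[0],.194), "reproj",proj(s,M),proj(t,M))
cv2.imwrite("pics/rim3.png",cv2.resize(o[140:250,250:390],None,fx=5,fy=5,interpolation=cv2.INTER_NEAREST))
# red jam stripes in scene
h=s["hsv"];m=(((h[...,0]<8)|(h[...,0]>172))&(h[...,1]>110)).astype(np.uint8)
for x0,x1 in((208,242),(300,336)):
    q=np.argwhere(m[330:370,x0:x1])[:,::-1]+[x0,330]; print("stripe",len(q),q.mean(0),q.min(0),q.max(0),[ray(s,*c,.06)[:2] for c in (q.mean(0),q[q[:,0].argmin()],q[q[:,0].argmax()])])
for a,b,z in(((193,179),(317,181),.33),((211,219),(309,221),.01),((195,88),(318,90),.36)):
    A=ray(t,*a,z);B=ray(t,*b,z);d=A-B;print("edge",A,B,np.degrees(np.arctan2(-d[0],d[1])))
x=cv2.resize(t["color"][75:230,185:325,::-1],None,fx=5,fy=5,interpolation=cv2.INTER_CUBIC)[:,:];cv2.imwrite("pics/stand.png",cv2.resize(x,(540,598)))
E
```

```text
259 ((294.52978515625, 168.39822387695312), (29.89153480529785, 40.071189880371094), 48.16627883911133)
mouth [0.6042 0.1642 0.2001] top@.194 [0.6048 0.1645 0.194 ] scene@.194 [0.6051 0.169  0.194 ] reproj [294.4335 168.4153] [256.2594 202.6913]
stripe 16 [225.25   353.6875] [214 353] [236 356] [array([ 0.4218, -0.1956]), array([ 0.3984, -0.198 ]), array([ 0.444 , -0.1985])]
stripe 22 [315.7727 343.6364] [300 342] [329 351] [array([ 0.6118, -0.1937]), array([ 0.5775, -0.2015]), array([ 0.6396, -0.1952])]
edge [0.6383 0.3008 0.33  ] [0.6405 0.0245 0.33  ] 0.46535937398750077
edge [0.5757 0.3043 0.01  ] [0.5766 0.0153 0.01  ] 0.16479149424842385
edge [0.836  0.2992 0.36  ] [0.8387 0.028  0.36  ] 0.5859667510405989
```

View pics/rim3.png

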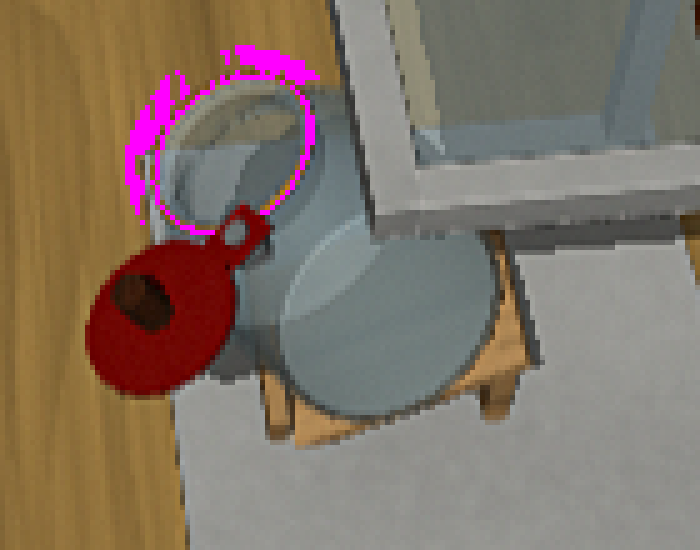

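View pics/stand.png

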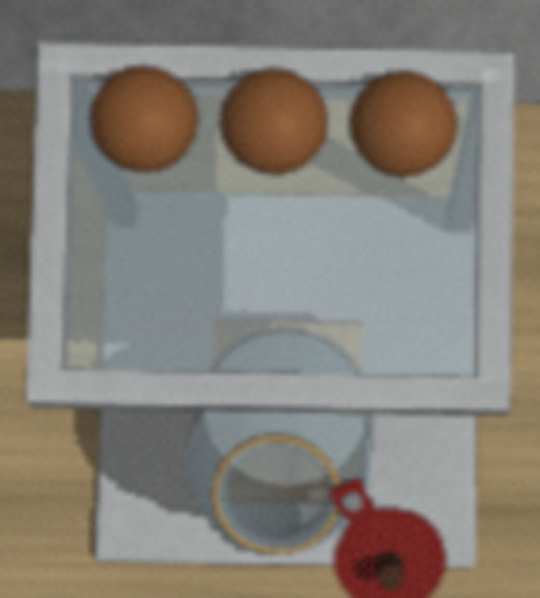

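```bash
cat >> h.py <<'E'
from scipy.spatial.transform import Rotation as Ro
np.set_printoptions(precision=4,suppress=True)
def st(target=None):
    o=r.get_obs();R=Ro.from_rotvec(o["orientation"]).as_matrix();p=o["tcp_pos"]
    print("t %.2f"%o["clock"],"p",p,"x",R[:,0],"z",R[:,2],"F",o["contact_force"],"w %.4f"%o["grip_width"])
    print("q",o["joints"])
    if target is not None: print("delta tool cm",100*R.T@(np.array(target)-p))
    return o,R,p
E
python3 - <<'E'
from h import *
s=cam("scene");t=cam("top")
h=s["hsv"]; best=((297.2,171),(30,38),48)
for it in range(3):
    ring=np.zeros(h.shape[:2],np.uint8); cv2.ellipse(ring,best,1,3 if it else 4)
    m=ring*((h[...,1]>130)&(h[...,2]>135)&(h[...,0]>12)&(h[...,0]<28))
    best=cv2.fitEllipse(np.argwhere(m)[:,::-1].astype(np.float32)); print(m.sum(),best)
e=best;et=((256.228,202.762),0)
print(tri(s,e[0],t,et[0]),ray(s,*e[0],.194))
st((.5,.35,.35))
E
```

```text
120 ((295.732177734375, 169.2557830810547), (27.298673629760742, 37.72827911376953), 47.08873748779297)
174 ((295.4805603027344, 169.0926055908203), (27.85375213623047, 38.29730987548828), 44.930694580078125)
188 ((295.34881591796875, 168.85433959960938), (28.25932502746582, 38.907691955566406), 44.13307189941406)
[0.6054 0.1644 0.1978] [0.6068 0.1675 0.194 ]
t 0.40 p [0.2096 0.6415 0.2422] x [ 0.3106  0.9505 -0.0002] z [-0.0001 -0.0002 -1.    ] F [-0.2593  0.188   0.2568] w 0.0852
q [-1.3631  0.4771  0.0224  1.5556 -0.0115  1.1093 -0.0831]
delta tool cm [-18.6964  36.6551 -10.7774]
```

```bash
python3 -m pendant '0 0 -4 -6; 0 0 -4 -6; 0 0 -4 -6; -3.5 2 -1 0; -3.5 2 0 0; -3.5 2 0 0; -3.5 2 0 0; -3.5 2 0 0' - - && python3 -c "
from h import *
st((.5,0,.4))"
```

```text
clock: 1.07
tcp_pos: [0.3067, 0.471, 0.3765]
orientation: [-2.182, -2.256, 0.002]
contact_force: [1.6, 0.6, 0.2]
grip_width: 0.0854
t 1.07 p [0.3067 0.471  0.3765] x [-0.0332  0.9994  0.0012] z [-0.0032  0.0011 -1.    ] F [1.5827 0.5929 0.2275] w 0.0854
q [-1.1169  0.1917  0.0167  1.6501 -0.0068  1.3003  0.5054]
delta tool cm [-47.7165  17.7504  -2.4589]
```

```bash
python3 -m pendant '-4 1.2 0 0; -4 1.2 0 0; -4 1.2 0 0; -4 1.2 0 0; -4 1.2 0 0; -4 1.2 0 0; -4 1.2 0 0; -4 1.2 0 0' && python3 -m pendant '-4 1.5 0 0; -4 1.5 0 0; -4 1.5 0 0; -4 1.5 0 0; -2 1.5 0 0; 0 0 0 0' && python3 -c "
from h import *
st((.5,0,.4))"
```

```text
clock: 1.73
tcp_pos: [0.4115, 0.154, 0.3771]
orientation: [-2.184, -2.252, -0.009]
contact_force: [1.8, -0.1, -0.2]
grip_width: 0.0856
clock: 2.23
tcp_pos: [0.4893, -0.0312, 0.3786]
orientation: [-2.201, -2.242, -0.019]
contact_force: [1.0, -0.2, 0.4]
grip_width: 0.0852
t 2.23 p [ 0.4893 -0.0312  0.3786] x [-0.0187  0.9998  0.0084] z [ 0.0084  0.0086 -0.9999] F [ 0.9655 -0.1938  0.3543] w 0.0852
q [-0.5687  0.0358  0.5347  1.8288 -0.0277  1.2735  1.563 ]
delta tool cm [ 3.114   1.1481 -2.106 ]
```

```bash
python3 -m pendant '0.5 2 -3.5 0; 0.5 2 -3.5 0; 0.5 2 -3.5 0; 0.5 2 -3.5 0; 0.5 2 -3.5 0; 0.5 2 -3.5 0' && python3 -c "
from h import *
st((.5,0,.4))" && python3 -m pendant '0 3 -2.5 0; 0 3 -2.5 0; 0 3 -2.5 0; 0 3 -2.5 0;0 3 -2.5 0; 0 3 -2.5 0' && python3 -c "
from h import *
st((.5,0,.4))"
```

```text
clock: 2.73
tcp_pos: [0.6002, -0.0037, 0.5818]
orientation: [-2.192, -2.217, 0.014]
contact_force: [0.9, 0.2, 0.2]
grip_width: 0.0852
t 2.73 p [ 0.6002 -0.0037  0.5818] x [-0.0113  0.9999  0.0105] z [-0.0227  0.0103 -0.9997] F [0.8685 0.2322 0.2032] w 0.0852
q [-0.4965  0.2778  0.5844  1.1547 -0.1639  1.7745  1.6225]
delta tool cm [ 0.2926 -9.6027 18.4049]
clock: 3.23
tcp_pos: [0.7343, -0.0003, 0.6498]
orientation: [2.158, 2.181, 0.124]
contact_force: [0.7, 0.7, -0.1]
grip_width: 0.0851
t 3.23 p [ 0.7343 -0.0003  0.6498] x [-0.0109  0.9999  0.006 ] z [ 0.1072  0.0071 -0.9942] F [ 0.7233  0.6811 -0.0912] w 0.0851
q [-0.2058  0.5372  0.3251  0.5984 -0.1898  1.9152  1.5743]
delta tool cm [  0.1408 -25.9676  22.3278]
```

The tilt builds up as I push past the reach limit, tip outward as needed. I'll continue to 30°.

```bash
python3 -m pendant '0 2.5 -2.5 0; 0 2.5 -2.5 0; 0 2.5 -2.5 0; 0 2.5 -2.5 0' && python3 -c "
from h import *
st((.5,0,.4))"
```

```text
clock: 3.57
tcp_pos: [0.7725, 0.0032, 0.6826]
orientation: [2.098, 2.124, 0.241]
contact_force: [-0.8, -0.1, -0.2]
grip_width: 0.0848
t 3.57 p [0.7725 0.0032 0.6826] x [-0.0135  0.9999  0.0087] z [ 0.2157  0.0114 -0.9764] F [-0.8424 -0.1303 -0.2482] w 0.0848
q [-0.1856  0.6046  0.3704  0.4227 -0.2556  1.9153  1.5698]
delta tool cm [ -0.2006 -32.7072  21.7115]
```

```bash
python3 -m pendant '0 1.5 -3 0; 0 1.5 -3 0; 0 1.5 -3 0; 0 1.5 -3 0; 0 1.5 -3 0; 0 1.5 -3 0' && python3 -c "
from h import *
st((.5,0,.4))"
```

```text
clock: 4.07
tcp_pos: [0.7401, 0.0044, 0.7762]
orientation: [2.011, 2.039, 0.393]
contact_force: [-0.1, 0.3, -0.0]
grip_width: 0.0853
t 4.07 p [0.7401 0.0044 0.7762] x [-0.0157  0.9998  0.0108] z [ 0.3614  0.0158 -0.9323] F [-0.0926  0.2837 -0.0228] w 0.0853
q [-0.2038  0.5301  0.4361  0.3473 -0.2987  1.9153  1.5659]
delta tool cm [ -0.4744 -35.9957  26.3906]
```

```bash
python3 -m pendant '0 1.5 -3 0; 0 1.5 -3 0; 0 1.5 -3 0; 0 1.5 -3 0; 0 1.5 -3 0; 0 1.5 -3 0' && python3 -c "
from h import *
st((.5,0,.4))"
```

```text
clock: 4.57
tcp_pos: [0.6811, 0.002, 0.8759]
orientation: [1.917, 1.941, 0.537]
contact_force: [-0.1, 0.4, -0.1]
grip_width: 0.0854
t 4.57 p [0.6811 0.002  0.8759] x [-0.0156  0.9998  0.0115] z [ 0.5043  0.0178 -0.8633] F [-0.1254  0.3692 -0.126 ] w 0.0854
q [-0.2361  0.4277  0.5152  0.2937 -0.3362  1.9153  1.5638]
delta tool cm [ -0.4633 -39.6496  31.9429]
```

```bash
python3 -m pendant '-4 -1 0 0; -4 -1 0 0; -4 -1 0 0; -4 -1 0 0; -4 -1 0 0; 0 -4 0 0; 0 -4 0 0; 0 -3 3 0' && python3 -c "
from h import *
st((.545,-.194,.145))"
```

```text
clock: 5.23
tcp_pos: [0.5659, -0.2191, 0.7806]
orientation: [1.914, 1.904, 0.537]
contact_force: [-0.3, -1.3, 2.6]
grip_width: 0.0852
t 5.23 p [ 0.5659 -0.2191  0.7806] x [ 0.0054  1.     -0.001 ] z [ 0.5234 -0.0036 -0.8521] F [-0.3111 -1.3314  2.6267] w 0.0852
q [-0.0987  0.0455  0.506   1.0444 -0.2245  1.5409  1.9141]
delta tool cm [  2.5571 -35.0624  53.0519]
```

```bash
python3 -m pendant '0.2 -2.2 3.4 0; 0.2 -2.2 3.4 0; 0.2 -2.2 3.4 0; 0.2 -2.2 3.4 0; 0.2 -2.2 3.4 0; 0.2 -2.2 3.4 0; 0.2 -2.2 3.4 0; 0.2 -2.2 3.4 0' && python3 -c "
from h import *
st((.545,-.194,.145))"
```

```text
clock: 5.9
tcp_pos: [0.549, -0.209, 0.4522]
orientation: [1.909, 1.878, 0.557]
contact_force: [1.2, -0.2, -0.3]
grip_width: 0.0852
t 5.90 p [ 0.549  -0.209   0.4522] x [0.0157 0.9999 0.0012] z [ 0.5442 -0.0075 -0.8389] F [ 1.2098 -0.1902 -0.2789] w 0.0852
q [-0.1321 -0.1043  0.4513  1.8937 -0.1743  0.7985  1.9716]
delta tool cm [  1.4565 -17.0739  25.542 ]
```

```bash
python3 -m pendant '0.2 -2.2 3.2 0; 0.2 -2.2 3.2 0; 0.2 -2.2 3.2 0; 0.2 -2.2 3.2 0; 0.2 -2.2 3.2 0; 0.2 -2.2 3.2 0; 0 -1 1.5 0; 0 0 0 0' && python3 -c "
from h import *
st((.545,-.194,.145))"
```

```text
clock: 6.57
tcp_pos: [0.5362, -0.1954, 0.2027]
orientation: [1.914, 1.874, 0.56]
contact_force: [-1.2, 0.7, 0.1]
grip_width: 0.0855
t 6.57 p [ 0.5362 -0.1954  0.2027] x [0.0197 0.9998 0.0052] z [ 0.5442 -0.0063 -0.839 ] F [-1.2331  0.6981  0.1246] w 0.0855
q [-0.0061  0.174   0.3819  2.2606 -0.9916  0.297   2.8025]
delta tool cm [ 0.1247 -2.401   5.3189]
```

```bash
python3 -m pendant '0.1 -1.5 1 0; 0 -1.2 2 0; 0 0 2 0; 0 0 2 0; 0 0 2 0; 0 0 0 0' && python3 -c "
from h import *
st((.6065,-.194,.046))"
```

```text
clock: 7.07
tcp_pos: [0.5659, -0.201, 0.1456]
orientation: [1.928, 1.883, 0.552]
contact_force: [-1.1, -0.6, -0.2]
grip_width: 0.0856
t 7.07 p [ 0.5659 -0.201   0.1456] x [0.0207 0.9997 0.0098] z [ 0.5315 -0.0028 -0.8471] F [-1.0545 -0.5516 -0.1746] w 0.0856
q [ 0.3611  0.3221 -0.0407  2.2091 -1.1294  0.1722  2.9541]
delta tool cm [ 0.6876 -1.8719 10.5945]
```

```bash
python3 -m pendant '0 0.5 -2 7; 0 0.5 -2 7; 0 0 -2 7; 0 0 -2 7; 0 0 -2 7; 0 0 -2 7; 0 0 0 7; 0 0 0 7' && python3 -c "
from h import *
st((.5665,-.194,.146))"
```

```text
clock: 7.73
tcp_pos: [0.5172, -0.2056, 0.256]
orientation: [2.701, 0.899, 0.8]
contact_force: [0.1, -0.5, 0.2]
grip_width: 0.0855
t 7.73 p [ 0.5172 -0.2056  0.256 ] x [0.6718 0.6002 0.4342] z [ 0.5457 -0.0046 -0.838 ] F [ 0.1358 -0.5109  0.2381] w 0.0855
q [-0.1101  0.051   0.5142  2.2364 -0.6516  0.3909  1.5879]
delta tool cm [-0.7675 -2.098  11.907 ]
```

```bash
python3 -m pendant '0 0 0 7; 0 0 0 7; 0 0 0 7; 0 0 0 7; 0 0 0 7; 0 0 0 7; 0 0 0 7; 0 0 0 7' >/dev/null;  python3 -m pendant '0 0 0 7; 0 0 0 7; 0 0 0 7; 0 0 0 7; 0 0 0 7; 0 0 0 7; 0 0 0 7; 0 0 0 7' && python3 -c "
from h import *
st((.5665,-.194,.146))"
```

```text
clock: 9.07
tcp_pos: [0.5154, -0.2114, 0.2874]
orientation: [-2.083, 1.681, -0.673]
contact_force: [-0.2, 0.6, 1.0]
grip_width: 0.0855
t 9.07 p [ 0.5154 -0.2114  0.2874] x [ 0.1704 -0.977   0.1279] z [ 0.5814 -0.0051 -0.8136] F [-0.2013  0.6243  0.9935] w 0.0855
q [-0.1747 -0.0144  0.5876  2.2274 -0.5917  0.4096 -0.4574]
delta tool cm [-2.6412  3.5858 14.4628]
```

```bash
python3 -m pendant '-1.2 1 2 7; -1.2 1 2 3; 0 1 2.5 0; 0 1 2.5 0; 0 0 2 0; 0 0 0 0' && python3 -c "
from h import *
st((.5665,-.194,.136))"
```

```text
clock: 9.57
tcp_pos: [0.5447, -0.1908, 0.1984]
orientation: [-1.898, 1.82, -0.629]
contact_force: [0.2, 0.9, 0.3]
grip_width: 0.0856
t 9.57 p [ 0.5447 -0.1908  0.1984] x [ 0.0332 -0.9991  0.0259] z [ 0.5968 -0.001  -0.8024] F [0.1673 0.8645 0.2906] w 0.0856
q [ 0.0525  0.1892  0.3178  2.2886 -1.3602  0.2679  0.0867]
delta tool cm [0.2296 1.9861 6.3105]
```

```bash
python3 -m pendant '0 1.2 1.6 0; 0 1.2 1.6 0; 0 1.2 1.6 0' && python3 -c "
from h import *
st((.5665,-.194,.136))"
```

```text
clock: 9.82
tcp_pos: [0.547, -0.1973, 0.1749]
orientation: [-1.9, 1.832, -0.619]
contact_force: [-0.6, -0.4, -1.0]
grip_width: 0.0852
t 9.82 p [ 0.547  -0.1973  0.1749] x [ 0.0288 -0.9993  0.0236] z [ 0.5871 -0.0022 -0.8095] F [-0.591  -0.4405 -1.024 ] w 0.0852
q [ 0.4606  0.2453 -0.1279  2.2649 -1.3637  0.1711  0.1207]
delta tool cm [-0.3643  0.6977  4.2937]
```

```bash
python3 -m pendant '0 1.2 1.6 0; 0 1.2 1.6 0; 0 1.2 1.6 0; 0 1.2 1.6 0; 0 1.2 1.6 0; 0 1.2 1.6 0' && python3 -c "
from h import *
st((.5665,-.194,.136))"
```

```text
clock: 10.32
tcp_pos: [0.5536, -0.2285, 0.1157]
orientation: [-1.915, 1.868, -0.53]
contact_force: [0.2, -0.2, -0.0]
grip_width: 0.0851
t 10.32 p [ 0.5536 -0.2285  0.1157] x [ 0.0294 -0.9995 -0.0145] z [ 0.5373  0.028  -0.8429] F [ 0.1821 -0.225  -0.0204] w 0.0851
q [ 0.5933  0.3973 -0.2092  2.2035 -1.3637  0.171   0.1921]
delta tool cm [-3.4417 -2.2345 -0.9221]
```

```bash
python3 -m pendant '-1.7 -1.1 0 0; -1.7 -1.1 0 0; 0 0 0 0' && python3 -c "
from h import *
st((.574,-.194,.097))"
```

```text
clock: 10.57
tcp_pos: [0.5714, -0.2026, 0.1322]
orientation: [-1.894, 1.89, -0.541]
contact_force: [0.9, 0.4, 0.1]
grip_width: 0.0854
t 10.57 p [ 0.5714 -0.2026  0.1322] x [ 0.0064 -0.9999 -0.0133] z [ 0.5407  0.0146 -0.8411] F [0.9357 0.3682 0.1441] w 0.0854
q [ 0.4012  0.3592 -0.0724  2.2041 -1.3424  0.1747  0.0641]
delta tool cm [-0.8145  1.6818  3.1138]
```

```bash
python3 -m pendant '-0.4 0.8 1.5 0; -0.4 0.8 1.5 0; 0 0 0 0' && python3 -c "
from h import *
o,R,p=st((.574,-.194,.097))
for n in('top','scene'):
    f=cam(n); cv2.imwrite('pics/a_%s.png'%n,f['color'][:,:,::-1])
    print(n,proj(f,p))
a=cv2.imread('pics/a_top.png')[170:320,300:450];b=cv2.imread('pics/a_scene.png')[270:420,200:350]
cv2.imwrite('pics/a.png',cv2.resize(np.hstack([a,b]),(800,400),interpolation=cv2.INTER_CUBIC))"
```

```text
clock: 10.82
tcp_pos: [0.5799, -0.2013, 0.1152]
orientation: [-1.905, 1.896, -0.52]
contact_force: [0.3, -0.0, -0.6]
grip_width: 0.0852
t 10.82 p [ 0.5799 -0.2013  0.1152] x [ 0.0099 -0.9998 -0.0187] z [ 0.526   0.0211 -0.8502] F [ 0.2964 -0.0315 -0.6392] w 0.0852
q [ 0.3896  0.4009 -0.0691  2.1848 -1.3654  0.1699  0.0849]
delta tool cm [-0.7003  1.4568  1.2525]
top [391.83   218.5756]
scene [301.86  341.423]
```

View pics/a.png

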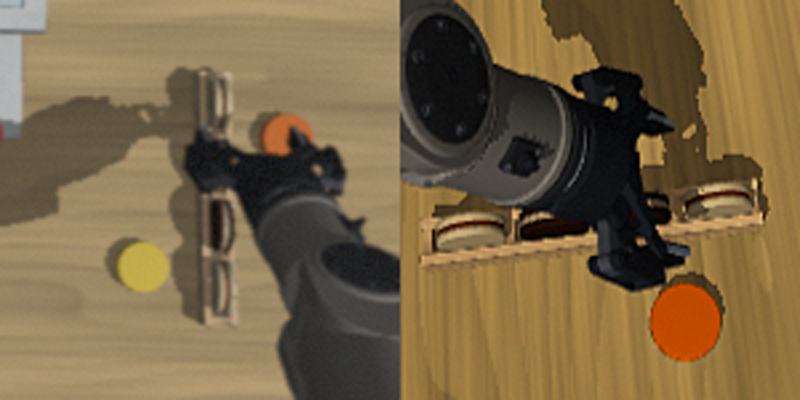

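```bash
python3 -m pendant '-0.5 0.5 0.5 0; -0.4 0.5 1 0; 0 0.3 1 0; 0 0 0 0' 80 && python3 -c "
from h import *
o,R,p=st((.6065,-.194,.046))"
```

```text
clock: 11.25
tcp_pos: [0.5837, -0.199, 0.0973]
orientation: [-1.912, 1.909, -0.489]
contact_force: [1.1, -0.6, -0.4]
grip_width: 0.0587
t 11.25 p [ 0.5837 -0.199   0.0973] x [ 0.0097 -0.9995 -0.0294] z [ 0.5064  0.0303 -0.8618] F [ 1.1153 -0.6036 -0.4248] w 0.0587
q [ 0.378   0.439  -0.0628  2.1706 -1.366   0.1699  0.0796]
delta tool cm [-0.3252  0.6353  5.5856]
```

```bash
python3 -m pendant '-0.5 0.3 1.2 0; -0.4 0.3 1.2 0; -0.2 0.3 1.2 0; 0 0 0 0' && python3 -c "
from h import *
o,R,p=st((.6065,-.194,.046))"
```

```text
clock: 11.58
tcp_pos: [0.6001, -0.1922, 0.0714]
orientation: [-1.926, 1.918, -0.452]
contact_force: [-0.4, -0.2, -0.9]
grip_width: 0.0584
t 11.58 p [ 0.6001 -0.1922  0.0714] x [ 0.015  -0.999  -0.0416] z [ 0.4829  0.0436 -0.8746] F [-0.4195 -0.204  -0.905 ] w 0.0584
q [ 0.3438  0.5029 -0.0472  2.1327 -1.3658  0.1699  0.0642]
delta tool cm [0.2966 0.6638 2.5244]
```

```bash
python3 -m pendant '0.1 0.4 1.2 0; 0.1 0.3 1.2 0; 0 0 0 0' && python3 -c "
from h import *
o,R,p=st((.6065,-.194,.046))"
```

```text
clock: 11.83
tcp_pos: [0.6097, -0.1955, 0.0516]
orientation: [-1.936, 1.92, -0.43]
contact_force: [-0.5, -0.2, 0.6]
grip_width: 0.0587
t 11.83 p [ 0.6097 -0.1955  0.0516] x [ 0.02   -0.9986 -0.0483] z [ 0.4694  0.052  -0.8814] F [-0.4614 -0.2123  0.6172] w 0.0587
q [ 0.353   0.5522 -0.0554  2.1019 -1.366   0.1696  0.0744]
delta tool cm [-0.1333  0.5437  0.3512]
```

```bash
python3 -m pendant '-0.1 0.5 0.4 0; 0 0 0 0' && python3 -c "
from h import *
o,R,p=st((.607,-.194,.046))
for n in('top','scene'):
    f=cam(n); cv2.imwrite('pics/b_%s.png'%n,f['color'][:,:,::-1])
a=cv2.imread('pics/b_top.png')[170:320,300:450];b=cv2.imread('pics/b_scene.png')[290:400,240:350]
cv2.imwrite('pics/b.png',np.hstack([cv2.resize(a,(400,400)),cv2.resize(b,(400,400),interpolation=cv2.INTER_CUBIC)]))"
```

```text
clock: 12.0
tcp_pos: [0.6081, -0.1954, 0.0472]
orientation: [-1.939, 1.922, -0.422]
contact_force: [0.5, 0.7, -0.1]
grip_width: 0.0583
t 12.00 p [ 0.6081 -0.1954  0.0472] x [ 0.0211 -0.9985 -0.051 ] z [ 0.4643  0.0549 -0.884 ] F [ 0.5204  0.6508 -0.0926] w 0.0583
q [ 0.3568  0.5595 -0.0581  2.1015 -1.366   0.1698  0.0774]
delta tool cm [-0.1394  0.1504  0.0597]
```

View pics/b.png

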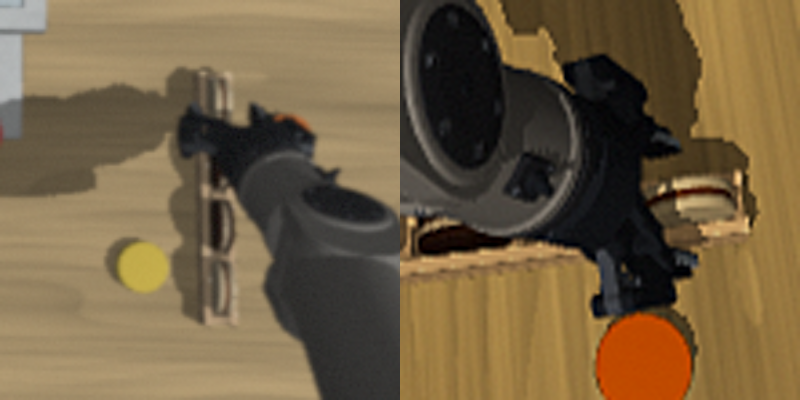

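```bash
python3 -m pendant '0 0 0 0; 0 0 0 0; 0 0 0 0; 0 0 0 0; 0 0 0 0; 0 0 0 0' 255 40 && python3 -c "
from h import *
o,R,p=st((.607,-.194,.046))"
```

```text
clock: 12.6
tcp_pos: [0.6082, -0.195, 0.0495]
orientation: [-1.938, 1.92, -0.424]
contact_force: [0.0, 0.6, -0.7]
grip_width: 0.0168
t 12.60 p [ 0.6082 -0.195   0.0495] x [ 0.0217 -0.9985 -0.0505] z [ 0.4668  0.0548 -0.8827] F [ 0.0286  0.6039 -0.696 ] w 0.0168
q [ 0.3565  0.5549 -0.0584  2.1031 -1.3659  0.1704  0.0771]
delta tool cm [-0.0854  0.2694  0.2626]
```

```bash
python3 -m pendant '0 -0.9 -1.8 0; 0 -0.9 -1.8 0; 0 -1.2 -2.4 0; 0 -1.4 -3 0; 0 -1.4 -3 0; 0 -1.4 -3 0; 0 -1.4 -3 0; 0 -1.4 -3 0' && python3 -c "
from h import *
o,R,p=st((.545,.1645,.3))"
```

```text
clock: 13.27
tcp_pos: [0.5921, -0.207, 0.2802]
orientation: [-1.941, 1.937, -0.398]
contact_force: [1.3, 0.7, -1.1]
grip_width: 0.017
t 13.27 p [ 0.5921 -0.207   0.2802] x [ 0.0158 -0.9982 -0.0586] z [ 0.4473  0.0595 -0.8924] F [ 1.3034  0.677  -1.0893] w 0.0170
q [-0.1771  0.2068  0.6018  1.9833 -0.5888  0.6517 -0.7642]
delta tool cm [-37.2716   3.7729  -1.6648]
```

```bash
python3 -m pendant '-3.7 0.4 -0.2 0; -4 0.4 -0.2 0; -4 0.4 -0.2 0; -4 0.4 -0.2 0; -4 0.4 -0.2 0; -4 0.4 -0.2 0; -4 0.4 -0.2 0; -4 0.4 -0.2 0' && python3 -c "
from h import *
o,R,p=st((.545,.1645,.3))
f=cam('scene'); cv2.imwrite('pics/c.png',f['color'][:,:,::-1])"
```

```text
clock: 13.93
tcp_pos: [0.5573, 0.0993, 0.3108]
orientation: [-1.906, 1.947, -0.428]
contact_force: [1.6, 0.3, -0.8]
grip_width: 0.0169
t 13.93 p [0.5573 0.0993 0.3108] x [-0.0068 -0.9983 -0.0571] z [ 0.4707  0.0471 -0.881 ] F [ 1.637   0.3213 -0.8093] w 0.0169
q [-0.7441 -0.0127  0.3928  2.1142  0.2276  0.5712 -2.1045]
delta tool cm [-6.4441  1.8086  0.6779]
```

View pics/c.png

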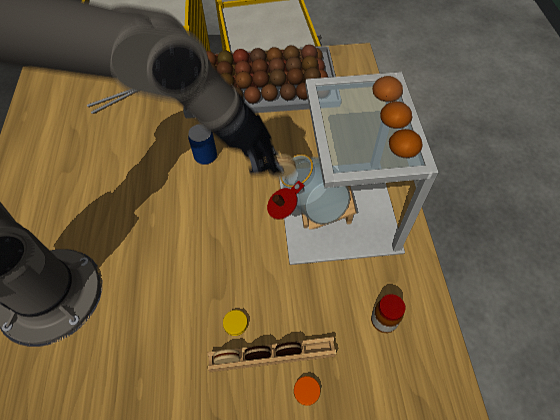

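```bash
python3 -m pendant '-3 0.4 0 0; -3 0.4 0 0; -0.4 0.4 1 0; 0 0 1 0; 0 0 0 0; 0 0 0 0' && python3 -c "
from h import *
o,R,p=st((.566,.1645,.264))"
```

```text
clock: 14.48
tcp_pos: [0.5536, 0.1809, 0.2912]
orientation: [-1.919, 1.926, -0.42]
contact_force: [0.1, -0.6, -1.2]
grip_width: 0.0168
t 14.48 p [0.5536 0.1809 0.2912] x [ 0.0118 -0.998  -0.0615] z [ 0.471   0.0598 -0.8801] F [ 0.1195 -0.6432 -1.2368] w 0.0168
q [-0.8215  0.0543  0.3122  2.1003  0.3172  0.5495 -2.3224]
delta tool cm [1.8217 0.153  2.8762]
```

```bash
python3 -m pendant '1 0 0.3 0; 0.8 0 0.3 0; 0 0 0 0' && python3 -c "
from h import *
o,R,p=st((.566,.1645,.264))
M=np.array([.606,.1645,.195]);a=np.array([-.5,0,.866]);X=np.array([.866,0,.5])
c=p+R@np.array([0,.002,.0143]);d=c-M;print('biscuit in jar',d@X,d[1],d@a,'z tool in jar',R[:,2]@X,R[1,2])
e=[]
for n in('top','scene'):
    f=cam(n);im=f['color'][:,:,::-1].copy(); 
    print(n,proj(f,M),proj(f,c)); u,v=proj(f,M).astype(int); e.append(cv2.resize(im[v-40:v+30,u-40:u+40],(400,350),interpolation=cv2.INTER_CUBIC))
cv2.imwrite('pics/d.png',np.hstack(e))"
```

```text
clock: 14.73
tcp_pos: [0.5574, 0.1579, 0.2842]
orientation: [-1.916, 1.934, -0.422]
contact_force: [-0.3, 0.1, -0.8]
grip_width: 0.0171
t 14.73 p [0.5574 0.1579 0.2842] x [ 0.0057 -0.9982 -0.0601] z [ 0.4702  0.0557 -0.8808] F [-0.2545  0.1132 -0.7507] w 0.0171
q [-0.7903  0.0552  0.3311  2.117   0.29    0.523  -2.2629]
delta tool cm [-0.532   0.2064  2.217 ]
biscuit in jar 5.103338101720284e-05 -0.005750799443323157 0.08731337875551651 z tool in jar -0.033206449602299126 0.05571956359290553
top [256.2521 202.2484] [256.913  216.8028]
scene [295.154  169.6528] [275.5269 151.5274]
```

View pics/d.png

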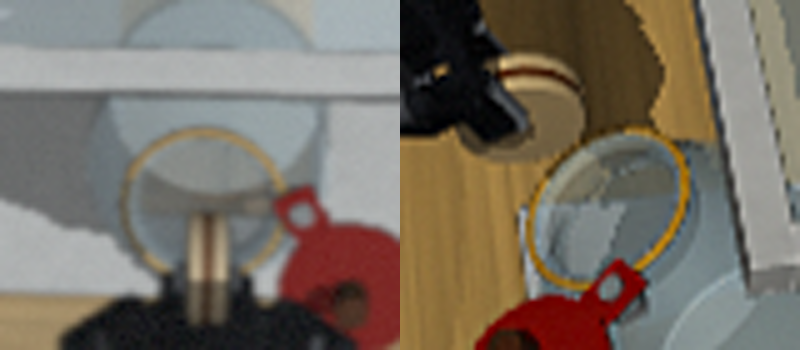

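```bash
python3 -m pendant '0 0 1.5 0; 0 0 1.5 0; 0 0 1.5 0; 0 0 0.5 0; 0 0 0 0' && cat >> h.py <<'E'
M=np.array([.606,.1645,.195]);a=np.array([-.5,0,.866]);X=np.array([.866,0,.5])
def bis():
    o,R,p=st(); c=p+R@np.array([0,.002,.0143]);d=c-M;print('biscuit in jar mm',1000*np.array([d@X,d[1],d@a]),'ztool',R[:,2]@X,R[1,2])
    J=np.array([X,[0,1,0],a]).T; print('to mouth centre, tool cm',100*R.T@(-d))
E
python3 -c "
from h import *
bis()"
```

```text
clock: 15.25
tcp_pos: [0.5837, 0.1628, 0.243]
orientation: [-1.909, 1.93, -0.422]
contact_force: [-0.5, -0.5, -0.2]
grip_width: 0.0171
t 15.25 p [0.5837 0.1628 0.243 ] x [ 0.0055 -0.9979 -0.0651] z [ 0.4756  0.0599 -0.8776] F [-0.5032 -0.5254 -0.2451] w 0.0171
q [-0.7578  0.1611  0.3353  2.1166  0.2449  0.4059 -2.2235]
biscuit in jar mm [ 2.3151 -0.7636 38.4893] ztool -0.02699236590393106 0.05985280952298491
to mouth centre, tool cm [0.1577 0.1233 3.8515]
```

```bash
python3 -m pendant '0.1 0.05 1 0; 0.1 0.05 1 0; 0 0 0 0' && python3 -c "
from h import *
bis()
e=[]
for n in('top','scene'):
    f=cam(n);im=f['color'][:,:,::-1].copy(); 
    u,v=proj(f,M).astype(int); e.append(cv2.resize(im[v-40:v+30,u-40:u+40],(400,350),interpolation=cv2.INTER_CUBIC))
cv2.imwrite('pics/e.png',np.hstack(e))"
```

```text
clock: 15.5
tcp_pos: [0.5933, 0.1627, 0.2251]
orientation: [-1.907, 1.927, -0.422]
contact_force: [-0.4, -0.2, -1.0]
grip_width: 0.0164
t 15.50 p [0.5933 0.1627 0.2251] x [ 0.0063 -0.9978 -0.0665] z [ 0.4772  0.0615 -0.8767] F [-0.4496 -0.2464 -0.971 ] w 0.0164
q [-0.7367  0.2036  0.3295  2.117   0.2237  0.3584 -2.2018]
biscuit in jar mm [ 1.7511 -0.841  18.2197] ztool -0.025092856892236393 0.061464206212553385
to mouth centre, tool cm [0.0317 0.1285 1.8276]
```

View pics/e.png

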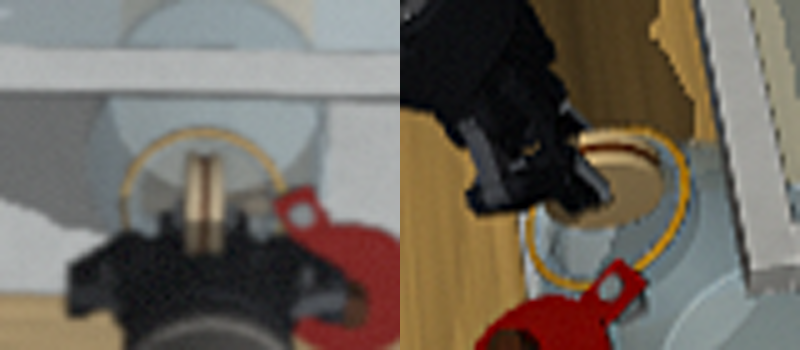

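```bash
python3 -m pendant '0 0.1 1 0; 0 0 1 0; 0 0 0 0' && python3 -c "
from h import *
bis()"
```

```text
clock: 15.85
tcp_pos: [0.6027, 0.1647, 0.2078]
orientation: [-1.905, 1.926, -0.421]
contact_force: [0.2, -0.1, -0.0]
grip_width: 0.0171
t 15.85 p [0.6027 0.1647 0.2078] x [ 0.0069 -0.9976 -0.0684] z [ 0.4789  0.0633 -0.8756] F [ 0.205  -0.146  -0.0149] w 0.0171
q [-0.7182  0.246   0.3205  2.1143  0.2071  0.315  -2.1885]
biscuit in jar mm [ 1.2125  1.1331 -1.4301] ztool -0.023070268759483648 0.06331059499477323
to mouth centre, tool cm [ 0.1075  0.1217 -0.1471]
```

No contact so far. One centimetre more, then I'll open part way.

```bash
python3 -m pendant '0.1 0.1 0.9 0; 0 0 0 0' && python3 -c "
from h import *
bis()" && python3 -m pendant '0 0 0 0; 0 0 0 0; 0 0 0 0; 0 0 0 0' 160 && python3 -c "
from h import *
bis()
e=[]
for n in('top','scene'):
    f=cam(n);im=f['color'][:,:,::-1].copy(); 
    u,v=proj(f,M).astype(int); e.append(cv2.resize(im[v-50:v+50,u-40:u+60],(400,400),interpolation=cv2.INTER_CUBIC))
cv2.imwrite('pics/f.png',np.hstack(e))"
```

```text
clock: 16.02
tcp_pos: [0.6066, 0.1643, 0.1982]
orientation: [-1.906, 1.926, -0.422]
contact_force: [-0.9, 0.4, 0.0]
grip_width: 0.0168
t 16.02 p [0.6066 0.1643 0.1982] x [ 0.0071 -0.9977 -0.0681] z [ 0.4787  0.0632 -0.8757] F [-0.9165  0.4198  0.0246] w 0.0168
q [-0.7069  0.2675  0.3149  2.1145  0.1997  0.2931 -2.1811]
biscuit in jar mm [ -0.2545   0.7916 -11.7739] ztool -0.023325613079926144 0.06315362835305738
to mouth centre, tool cm [ 0.0047  0.002  -1.1803]
clock: 16.35
tcp_pos: [0.6073, 0.1642, 0.1982]
orientation: [-1.905, 1.925, -0.422]
contact_force: [0.9, -0.6, -1.5]
grip_width: 0.0317
t 16.35 p [0.6073 0.1642 0.1982] x [ 0.0067 -0.9977 -0.0682] z [ 0.4794  0.063  -0.8753] F [ 0.9015 -0.6305 -1.4567] w 0.0317
q [-0.7063  0.2684  0.3151  2.1135  0.1996  0.2923 -2.181 ]
biscuit in jar mm [  0.445    0.6588 -12.1221] ztool -0.0224702048366357 0.06300327970758623
to mouth centre, tool cm [-0.0086  0.072  -1.2127]
```

View pics/f.png

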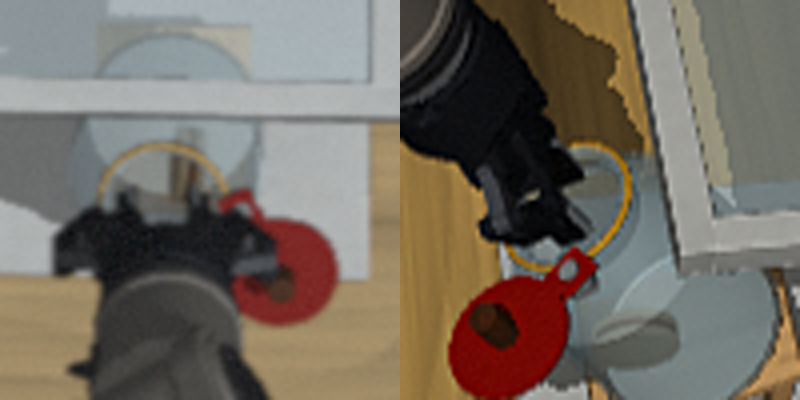

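Biscuit A fell into the belly (scene crop at (625,340)). Retreating along the tool axis.

```bash
python3 -m pendant '0 0 -1.5 0; 0 0 -3 0; 0 0 -3.5 0; 0 0 -3.5 0; 0 0 -3.5 0; 2 0 -3 0; 4 0 0 0; 4 0 0 0' && python3 -m pendant '4 0.4 0 0; 4 0.4 0 0; 4 0.4 0 0; 4 0.4 0 0; 4 0.4 0 0; 4 0.4 0 0; 0 0 0 0' && python3 -c "
from h import *
o,R,p=st((.415,-.195,.2))"
```

```text
clock: 17.12
tcp_pos: [0.5188, 0.0595, 0.3588]
orientation: [-1.915, 1.905, -0.421]
contact_force: [0.2, -0.5, -0.3]
grip_width: 0.032
clock: 17.7
tcp_pos: [0.4999, -0.2002, 0.3322]
orientation: [-1.887, 1.911, -0.426]
contact_force: [-0.5, -0.6, -0.1]
grip_width: 0.0317
t 17.70 p [ 0.4999 -0.2002  0.3322] x [ 0.0086 -0.9967 -0.0804] z [ 0.4959  0.0741 -0.8652] F [-0.5146 -0.6313 -0.0635] w 0.0317
q [-0.8645 -0.2887  1.1324  2.1319  0.0567  0.6555 -1.3047]
delta tool cm [ 0.4716 13.9283  7.2654]
```

```bash
python3 -m pendant '0 2.5 1.5 0; 0 2.5 1.5 0; 0 2.5 1.5 0; 0 2.5 1.5 0; 0 2.5 1.5 0' 80 && python3 -c "
from h import *
o,R,p=st((.415,-.195,.2))"
```

```text
clock: 18.12
tcp_pos: [0.4323, -0.1972, 0.2077]
orientation: [-1.863, 1.914, -0.442]
contact_force: [0.5, -1.0, -0.6]
grip_width: 0.0585
t 18.12 p [ 0.4323 -0.1972  0.2077] x [-0.0039 -0.9965 -0.083 ] z [ 0.5116  0.0693 -0.8564] F [ 0.5015 -0.9504 -0.6112] w 0.0585
q [-0.9726 -0.3107  1.3726  2.4077  0.0301  0.334  -1.1611]
delta tool cm [-0.1499  1.8888 -0.2072]
```

```bash
python3 -m pendant '0 1.2 1.6 0; 0 1.2 1.6 0; 0 1.2 1.6 0; 0 1.2 1.6 0' && python3 -c "
from h import *
o,R,p=st((.415,-.195,.1))"
```

```text
clock: 18.45
tcp_pos: [0.426, -0.1892, 0.1862]
orientation: [-1.884, 1.922, -0.423]
contact_force: [-0.0, 0.2, 0.2]
grip_width: 0.0584
t 18.45 p [ 0.426  -0.1892  0.1862] x [ 0.0012 -0.9967 -0.0806] z [ 0.4912  0.0708 -0.8682] F [-0.0276  0.2303  0.1716] w 0.0584
q [-1.0726 -0.3369  1.4545  2.4351  0.1771  0.3052 -1.2965]
delta tool cm [1.2736 5.1554 6.9063]
```

```bash
python3 -m pendant '0 2.4 3 0; 0 2.4 3 0; 0 2.4 3 0; 0 2.4 3 0; 0 2.4 3 0; 0 2.4 3 0' && python3 -c "
from h import *
o,R,p=st((.415,-.195,.1))"
```

```text
clock: 18.95
tcp_pos: [0.3942, -0.1895, 0.1712]
orientation: [-1.942, 1.99, -0.322]
contact_force: [-0.3, 0.7, 0.8]
grip_width: 0.0588
t 18.95 p [ 0.3942 -0.1895  0.1712] x [-0.0072 -0.9964 -0.084 ] z [ 0.3943  0.0743 -0.916 ] F [-0.2799  0.7335  0.8236] w 0.0588
q [-1.067  -0.3363  1.4544  2.435   0.2443  0.4111 -1.3639]
delta tool cm [1.1341 0.8629 7.2985]
```

```bash
python3 -m pendant '0 2.4 3 0; 0 2.4 3 0; 0 2.4 3 0; 0 2.4 3 0; 0 2.4 3 0; 0 2.4 3 0; 0 2.4 3 0; 0 2.4 3 0' && python3 -c "
from h import *
o,R,p=st((.415,-.195,.1))"
```

```text
clock: 19.62
tcp_pos: [0.3364, -0.2054, 0.158]
orientation: [-2.015, 2.047, -0.181]
contact_force: [-0.3, -0.5, 0.1]
grip_width: 0.0589
t 19.62 p [ 0.3364 -0.2054  0.158 ] x [-0.0024 -0.9951 -0.0986] z [ 0.2718  0.0942 -0.9577] F [-0.2677 -0.5278  0.1344] w 0.0589
q [-0.9815 -0.3363  1.4543  2.435   0.2275  0.5555 -1.269 ]
delta tool cm [-0.4826 -5.9639  7.7923]
```

```bash
python3 -m pendant '0 -2.5 0 0; 0 -2.5 1.5 0; 0 -1 2 0; 0 0 2 0; 0 0 0 0' && python3 -c "
from h import *
o,R,p=st((.412,-.195,.1))"
```

```text
clock: 20.03
tcp_pos: [0.3768, -0.1806, 0.1654]
orientation: [-2.01, 2.059, -0.218]
contact_force: [-0.5, -0.0, -0.8]
grip_width: 0.0586
t 20.03 p [ 0.3768 -0.1806  0.1654] x [-0.013  -0.997  -0.0769] z [ 0.2842  0.0701 -0.9562] F [-0.5275 -0.0395 -0.7801] w 0.0586
q [-1.1191 -0.3354  1.4532  2.4132  0.3238  0.5398 -1.4853]
delta tool cm [ 1.8882 -1.5793  7.1528]
```

```bash
python3 -m pendant '0.9 -1.5 2 0; 0.9 -1.5 2 0; 0 0 2 0; 0 0 2 0; 0 0 0 0' && python3 -c "
from h import *
o,R,p=st((.412,-.195,.1))"
```

```text
clock: 20.45
tcp_pos: [0.3859, -0.1703, 0.1596]
orientation: [-2.005, 2.069, -0.266]
contact_force: [-0.2, -0.3, 0.4]
grip_width: 0.0588
t 20.45 p [ 0.3859 -0.1703  0.1596] x [-0.0235 -0.9985 -0.0503] z [ 0.3012  0.0409 -0.9527] F [-0.2278 -0.2902  0.3595] w 0.0588
q [-1.1731 -0.3364  1.4546  2.4352  0.4282  0.497  -1.6323]
delta tool cm [ 2.7033 -0.799   6.3621]
```

```bash
python3 -m pendant '0.5 -3 -2 0; 0.5 -3.5 -1 0; 0.5 -3.5 0 0; 0.5 -3.5 1 0; 0.5 -3.5 1 0; 0 -3.5 1 0; 0 -3.5 1 0; 0 0 0 0' && python3 -c "
from h import *
o,R,p=st((.6,-.195,.15))"
```

```text
clock: 21.12
tcp_pos: [0.5298, -0.1689, 0.2951]
orientation: [-1.983, 2.067, -0.339]
contact_force: [0.9, 0.8, -0.8]
grip_width: 0.0583
t 21.12 p [ 0.5298 -0.1689  0.2951] x [-0.0376 -0.999  -0.0231] z [ 0.3414  0.0089 -0.9399] F [ 0.8677  0.7608 -0.8192] w 0.0583
q [-1.3785 -0.336   1.4524  2.0669  0.3996  0.7951 -1.7224]
delta tool cm [ 2.6752 -1.7636 16.0123]
```

```bash
python3 -m pendant '4 0 0 0; 4 0 0 0; 4 0 0 0; 4 0 0 0; 4 0.5 0 0; 4 0.5 0 0; 4 0.5 0 0; 4 0.5 0 0' && python3 -c "
from h import *
o,R,p=st((.5,-.195,.2))" && python3 -m pendant '-4 0 0 0; -4 0 0 0; -4 0 0 0; -4 0 0 0; -4 0 0 0; -4 0 0 0; -4 0 0 0' &&  python3 -c "
from h import *
o,R,p=st((.5,-.195,.2))"
```

```text
clock: 21.78
tcp_pos: [0.4023, -0.4076, 0.3502]
orientation: [-1.986, 2.055, -0.45]
contact_force: [0.7, 0.0, 0.2]
grip_width: 0.0586
t 21.78 p [ 0.4023 -0.4076  0.3502] x [-0.0412 -0.9985  0.0357] z [ 0.3846 -0.0488 -0.9218] F [0.662  0.0294 0.2449] w 0.0586
q [-0.8386 -0.3372  1.4553  1.9456  0.1715  0.89   -1.0203]
delta tool cm [-22.1645  -2.6952  16.5644]
clock: 22.37
tcp_pos: [0.4004, -0.1514, 0.3356]
orientation: [-1.926, 2.126, -0.444]
contact_force: [-0.0, 0.4, -0.1]
grip_width: 0.0586
t 22.37 p [ 0.4004 -0.1514  0.3356] x [-0.1036 -0.9943  0.0268] z [ 0.3734 -0.0639 -0.9255] F [-0.0178  0.3531 -0.0779] w 0.0586
q [-0.2589 -0.3141  0.3836  2.2357  0.1799  0.8154 -1.637 ]
delta tool cm [ 2.9411 -4.4339 16.5437]
```

```bash
python3 -m pendant '1.5 1 2.5 -4; 1.5 1 2.5 -2; 0 1 2.5 0; 0 1 2.5 0; 0 1 2.5 0; 0 1 2.5 0; 0 0 0 0' && python3 -c "
from h import *
o,R,p=st((.405,-.195,.12))"
```

```text
clock: 22.95
tcp_pos: [0.3992, -0.1733, 0.1899]
orientation: [-2.089, 1.988, -0.465]
contact_force: [0.1, 0.6, 0.3]
grip_width: 0.0584
t 22.95 p [ 0.3992 -0.1733  0.1899] x [ 0.0348 -0.9965  0.0757] z [ 0.3739 -0.0573 -0.9257] F [0.0705 0.5726 0.2574] w 0.0584
q [-0.2366 -0.0517  0.544   2.4333 -0.0928  0.3707 -1.1292]
delta tool cm [1.6498 2.1827 6.8165]
```

```bash
python3 -m pendant '1 2.4 3 0; 1 2.4 3 0; 0 2.4 3 0; 0 2.4 3 0; 0 2.4 3 0; 0 2.4 3 0' && python3 -c "
from h import *
o,R,p=st((.405,-.195,.12))"
```

```text
clock: 23.45
tcp_pos: [0.3763, -0.2013, 0.1466]
orientation: [-2.172, 2.038, -0.49]
contact_force: [-1.2, -0.3, -0.1]
grip_width: 0.0587
t 23.45 p [ 0.3763 -0.2013  0.1466] x [ 0.0392 -0.9879  0.1503] z [ 0.3154 -0.1305 -0.94  ] F [-1.2378 -0.2522 -0.1002] w 0.0587
q [ 0.6056  0.0852 -0.2861  2.4327  0.1691  0.2832 -1.3367]
delta tool cm [-0.9136 -1.9566  3.3269]
```

```bash
python3 -m pendant '-1 2.2 3 0; -1 2.2 3 0; -1 2.2 3 0; -1 2.2 3 0; -1 2.2 3 0; -1 2.2 3 0' && python3 -c "
from h import *
o,R,p=st((.405,-.195,.12))"
```

```text
clock: 23.95
tcp_pos: [0.259, -0.1636, 0.0184]
orientation: [2.341, -1.955, -0.106]
contact_force: [-1.2, 0.4, -1.3]
grip_width: 0.0589
t 23.95 p [ 0.259  -0.1636  0.0184] x [ 0.1782 -0.984   0.0039] z [-0.1107 -0.024  -0.9936] F [-1.1751  0.4405 -1.3147] w 0.0589
q [ 1.3239  0.7317 -1.218   2.4343  1.0377  0.8721 -2.0963]
delta tool cm [  5.7285 -12.5682 -11.6367]
```

```bash
python3 -m pendant '0 -0.5 -3 -3; 0 -0.5 -3 -3; 0 -1 -3.5 -3; 0.5 -3 -1 0; 0.5 -3.5 0 0; 0.5 -3.5 0 0; 0 0 0 0' && python3 -c "
from h import *
o,R,p=st((.415,-.195,.12))"
```

```text
clock: 24.53
tcp_pos: [0.3852, -0.1339, 0.0958]
orientation: [2.521, -1.818, -0.217]
contact_force: [0.2, 0.4, -0.1]
grip_width: 0.0587
t 24.53 p [ 0.3852 -0.1339  0.0958] x [ 0.3095 -0.9459 -0.0976] z [-0.1278  0.0603 -0.99  ] F [ 0.2183  0.3731 -0.0597] w 0.0587
q [ 1.1986  0.7127 -1.277   2.1424  0.7248  1.0448 -1.7542]
delta tool cm [ 6.4665 -0.6111 -3.1457]
```

```bash
python3 -m pendant '2.2 0 -1.5 6; 2.2 -0.5 -1.5 6; 1.8 -0.5 0 6; 0 0 0 0' && python3 -c "
from h import *
o,R,p=st((.418,-.195,.12))"
```

```text
clock: 24.87
tcp_pos: [0.414, -0.2004, 0.1226]
orientation: [2.171, -2.189, -0.197]
contact_force: [0.1, -0.9, -0.2]
grip_width: 0.0586
t 24.87 p [ 0.414  -0.2004  0.1226] x [-0.0116 -0.9985 -0.0526] z [-0.1269  0.0536 -0.9905] F [ 0.1256 -0.8692 -0.2192] w 0.0586
q [ 1.2308  0.6773 -1.1987  2.0146  0.6608  1.103  -1.8821]
delta tool cm [-0.5348 -0.4248  0.2336]
```

```bash
python3 -m pendant '-0.4 -0.3 1.5 0; -0.1 -0.2 1.5 0; 0 0 1.5 0; 0 0 0 0' && python3 -c "
from h import *
o,R,p=st((.417,-.195,.0475))
e=[]
for n in('top','scene'):
    f=cam(n);im=f['color'][:,:,::-1].copy(); 
    u,v=proj(f,[.416,-.195,.036]).astype(int); e.append(cv2.resize(im[v-50:v+50,u-50:u+50],(400,400),interpolation=cv2.INTER_CUBIC))
cv2.imwrite('pics/g.png',np.hstack(e))"
```

```text
clock: 25.2
tcp_pos: [0.4122, -0.1982, 0.0781]
orientation: [2.164, -2.191, -0.187]
contact_force: [0.4, 0.4, 0.4]
grip_width: 0.0586
t 25.20 p [ 0.4122 -0.1982  0.0781] x [-0.0152 -0.9989 -0.0449] z [-0.1249  0.0465 -0.9911] F [0.4284 0.3781 0.3639] w 0.0586
q [ 1.1772  0.7276 -1.1315  2.0508  0.7375  1.0304 -1.9474]
delta tool cm [-0.1927 -0.852   2.9855]
```

View pics/g.png

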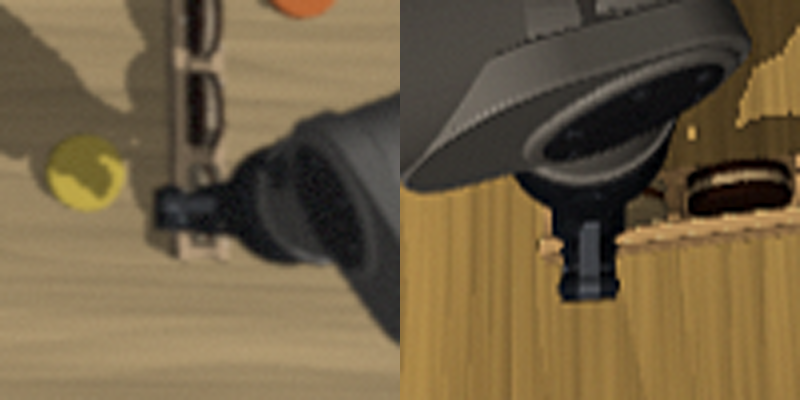

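```bash
python3 -m pendant '-0.2 -0.5 0.8 0; 0 -0.4 1 0; 0 0 1 0; 0 0 0.3 0; 0 0 0 0' && python3 -c "
from h import *
o,R,p=st((.417,-.195,.0475))"
```

```text
clock: 25.72
tcp_pos: [0.4207, -0.1945, 0.0468]
orientation: [2.168, -2.191, -0.18]
contact_force: [0.1, 1.3, -0.3]
grip_width: 0.0587
t 25.72 p [ 0.4207 -0.1945  0.0468] x [-0.0133 -0.999  -0.0436] z [-0.1198  0.0449 -0.9918] F [ 0.0978  1.3392 -0.3243] w 0.0587
q [ 1.1252  0.7746 -1.0811  2.0546  0.7956  0.9863 -1.9952]
delta tool cm [ 0.0551  0.3797 -0.0273]
```

```bash
python3 -m pendant '0 0.35 0 0; 0 0 0 0; 0 0 0 0; 0 0 0 0; 0 0 0 0; 0 0 0 0; 0 0 0 0' 255 40 && python3 -c "
from h import *
o,R,p=st((.417,-.195,.0475))"
```

```text
clock: 26.3
tcp_pos: [0.4164, -0.1972, 0.0475]
orientation: [2.164, -2.19, -0.176]
contact_force: [-1.5, -0.1, -1.9]
grip_width: 0.0175
t 26.30 p [ 0.4164 -0.1972  0.0475] x [-0.0143 -0.9991 -0.0391] z [-0.1207  0.0406 -0.9919] F [-1.5025 -0.0903 -1.8624] w 0.0175
q [ 1.133   0.7687 -1.0814  2.0614  0.7971  0.9852 -1.9935]
delta tool cm [-0.2234 -0.0589  0.0056]
```

```bash
python3 -m pendant '0 0.2 -1.8 0; 0 0.3 -2.4 0; 0 0.4 -3 0; 0 0.4 -3.8 0; -1 -1 -3.8 0; -1 -1.5 -3.5 0; -1 -1.5 -3.5 0; -1 -1.5 -3.5 0' && python3 -m pendant '-1 -2 -3.4 0; -1 -2 -3.4 0; -1 -2 -3.4 0; -1 -2 -3.4 0; -1 -2 -3.4 0; 0 -2 -3.4 0; 0 -2.5 -3 0; 0 -3 -2.5 0' && python3 -c "
from h import *
o,R,p=st((.7,-.05,.65))"
```

```text
clock: 26.97
tcp_pos: [0.4831, -0.1668, 0.2979]
orientation: [2.158, -2.184, -0.202]
contact_force: [0.6, -0.3, -0.9]
grip_width: 0.0171
clock: 27.63
tcp_pos: [0.6592, -0.1228, 0.5037]
orientation: [2.155, -2.172, -0.236]
contact_force: [0.9, -0.1, -2.9]
grip_width: 0.0175
t 27.63 p [ 0.6592 -0.1228  0.5037] x [-0.0124 -0.9983 -0.0568] z [-0.1593  0.058  -0.9855] F [ 0.872  -0.1277 -2.908 ] w 0.0175
q [ 0.5172  0.5802 -0.8201  0.9467  0.3371  1.9075 -1.7313]
delta tool cm [ -8.1452  -1.6646 -14.6416]
```

```bash
python3 -m pendant '-0.5 -3 -2.5 0; -0.5 -3 -2.5 0; -0.5 -3 -2.5 0; -0.5 -3 -2.5 0; -0.5 -3 -2.5 0; -0.5 -3 -2.5 0; -0.5 -3 -2.5 0; -0.5 -3 -2.5 0' && python3 -c "
from h import *
o,R,p=st((.7,-.05,.65))"
```

```text
clock: 28.3
tcp_pos: [0.7697, -0.1073, 0.4828]
orientation: [2.149, -2.215, -0.21]
contact_force: [0.4, 1.2, -0.9]
grip_width: 0.0173
t 28.30 p [ 0.7697 -0.1073  0.4828] x [-0.0339 -0.9976 -0.0599] z [-0.129   0.0638 -0.9896] F [ 0.3777  1.219  -0.9311] w 0.0173
q [ 0.0083  0.7214  0.2082  0.6508 -0.1885  1.9149 -1.4774]
delta tool cm [ -6.4841   9.2434 -15.2837]
```

```bash
python3 -m pendant '-0.3 -2.5 -3 0; -0.3 -2.5 -3 0; -0.3 -2.5 -3 0; -0.3 -2.5 -3 0; -0.3 -2.5 -3 0; -0.3 -2.5 -3 0; -0.3 -2.5 -3 0; -0.3 -2.5 -3 0' && python3 -c "
from h import *
o,R,p=st((.7,-.05,.65))"
```

```text
clock: 28.97
tcp_pos: [0.8428, -0.0719, 0.5596]
orientation: [-2.114, 2.17, -0.055]
contact_force: [-0.4, 0.1, -0.6]
grip_width: 0.0173
t 28.97 p [ 0.8428 -0.0719  0.5596] x [-0.0232 -0.9983 -0.0542] z [ 0.105   0.0515 -0.9931] F [-0.4342  0.1483 -0.5876] w 0.0173
q [-0.0268  0.8046  0.323   0.3344 -0.3206  1.9151 -1.5328]
delta tool cm [ -2.3423  13.3285 -10.361 ]
```

Now +6°, gaining about 1.7° per row, so I'll keep going.

```bash
python3 -m pendant '0 -2 -3 0; 0 -2 -3 0; 0 -2 -3 0; 0 -2 -3 0; 0 -2 -3 0; 0 -2 -3 0; 0 -2 -3 0; 0 -2 -3 0' && python3 -c "
from h import *
o,R,p=st((.7,-.05,.65))"
```

```text
clock: 29.63
tcp_pos: [0.8163, -0.0701, 0.6922]
orientation: [-2.003, 2.061, -0.27]
contact_force: [-0.5, -0.4, -0.4]
grip_width: 0.0175
t 29.63 p [ 0.8163 -0.0701  0.6922] x [-0.0204 -0.9984 -0.0526] z [ 0.3078  0.0438 -0.9505] F [-0.5381 -0.387  -0.3564] w 0.0175
q [-0.0601  0.7238  0.6916  0.2411 -0.6491  1.9153 -1.5102]
delta tool cm [-1.5481 12.4265  0.5238]
```

```bash
python3 -m pendant '0 -2 -3 0; 0 -2 -3 0; 0 -2 -3 0; 0 -2 -3 0; 0 -2 -3 0; 0 -2 -3 0; 0 -2 -3 0; 0 -2 -3 0' && python3 -c "
from h import *
o,R,p=st((.7,-.05,.65))"
```

```text
clock: 30.3
tcp_pos: [0.7337, -0.0706, 0.8357]
orientation: [-1.888, 1.959, -0.465]
contact_force: [0.0, 0.3, 0.0]
grip_width: 0.0169
t 30.30 p [ 0.7337 -0.0706  0.8357] x [-0.0255 -0.9988 -0.0422] z [ 0.4863  0.0245 -0.8735] F [0.0259 0.2718 0.0143] w 0.0169
q [-0.109   0.5632  0.9506  0.2413 -0.8344  1.9153 -1.4902]
delta tool cm [-1.1873 12.038  14.6344]
```

```bash
python3 -m pendant '-2 3 1 0; -2 3 1 0; -2 3 1 0; -2 3 1 0; -2 3 1 0; -2 3 2 0; -2 2.5 2.5 0; -2 2.5 2.5 0' && python3 -c "
from h import *
o,R,p=st((.545,.16,.31))"
```

```text
clock: 30.97
tcp_pos: [0.6563, 0.0299, 0.7336]
orientation: [-1.84, 1.967, -0.498]
contact_force: [-0.4, -0.3, 0.4]
grip_width: 0.0173
t 30.97 p [0.6563 0.0299 0.7336] x [-0.0537 -0.9974 -0.047 ] z [ 0.5159  0.0126 -0.8566] F [-0.3829 -0.2747  0.4373] w 0.0173
q [-1.2314  0.1723  1.3505  1.1403 -0.2188  1.4165 -1.5954]
delta tool cm [-10.3903  32.1976  30.7072]
```

```bash
python3 -m pendant '-0.9 2.7 2.6 0; -0.9 2.7 2.6 0; -0.9 2.7 2.6 0; -0.9 2.7 2.6 0; -0.9 2.7 2.6 0; -0.9 2.7 2.6 0; -0.9 2.7 2.6 0; -0.9 2.7 2.6 0' && python3 -c "
from h import *
o,R,p=st((.545,.16,.31))"
```

```text
clock: 31.63
tcp_pos: [0.5811, 0.1133, 0.4984]
orientation: [-1.836, 1.959, -0.454]
contact_force: [0.8, -0.8, -0.4]
grip_width: 0.0172
t 31.63 p [0.5811 0.1133 0.4984] x [-0.0438 -0.9961 -0.0771] z [ 0.5076  0.0442 -0.8605] F [ 0.8391 -0.7617 -0.3578] w 0.0172
q [-1.4144 -0.2412  0.8634  1.8096  0.4685  1.0295 -2.3058]
delta tool cm [-3.0441 12.9553 14.588 ]
```

```bash
python3 -m pendant '-0.6 2.6 2.8 0; -0.6 2.6 2.8 0; -0.6 2.6 2.8 0; -0.6 2.6 2.8 0; -0.6 2 2 0; 0 0 0 0' && python3 -c "
from h import *
bis();o,R,p=st((.545,.16,.31))"
```

```text
clock: 32.13
tcp_pos: [0.5321, 0.1584, 0.3112]
orientation: [-1.834, 1.965, -0.429]
contact_force: [-0.6, -0.8, -0.9]
grip_width: 0.0172
t 32.13 p [0.5321 0.1584 0.3112] x [-0.0447 -0.9948 -0.0912] z [ 0.4972  0.057  -0.8657] F [-0.6287 -0.807  -0.8744] w 0.0172
q [-1.4126 -0.1069  0.8664  2.1714  0.5119  0.6098 -2.5287]
biscuit in jar mm [ -7.9431  -5.0919 123.303 ] ztool -0.0022742340639581027 0.05700902698195154
to mouth centre, tool cm [ 0.1246 -0.8359 12.3377]
t 32.13 p [0.5321 0.1584 0.3112] x [-0.0447 -0.9948 -0.0912] z [ 0.4972  0.057  -0.8657] F [-0.6287 -0.807  -0.8744] w 0.0172
q [-1.4126 -0.1069  0.8664  2.1714  0.5119  0.6098 -2.5287]
delta tool cm [-0.2036 -1.0475  0.7529]
```

```bash
sed -i 's/\[0,.002,.0143\]/[0,0,.0115]/' h.py; python3 -m pendant '0 -0.3 2 0; 0 -0.2 2 0; 0.1 -0.1 2 0; 0 0 1.5 0; 0 0 0.5 0; 0 0 0 0' && python3 -c "
from h import *
bis()
e=[]
for n in('top','scene'):
    f=cam(n);im=f['color'][:,:,::-1].copy(); 
    u,v=proj(f,M).astype(int); e.append(cv2.resize(im[v-40:v+30,u-40:u+40],(400,350),interpolation=cv2.INTER_CUBIC))
cv2.imwrite('pics/i.png',np.hstack(e))"
```

```text
clock: 32.63
tcp_pos: [0.5841, 0.1627, 0.2521]
orientation: [-1.823, 1.956, -0.421]
contact_force: [-0.9, -0.6, -1.0]
grip_width: 0.0174
t 32.63 p [0.5841 0.1627 0.2521] x [-0.042  -0.9936 -0.1044] z [ 0.5044  0.0691 -0.8607] F [-0.9331 -0.6301 -1.0038] w 0.0174
q [-1.2453  0.1796  0.8925  2.1547 -0.0216  0.3542 -2.0207]
biscuit in jar mm [ 9.66   -0.9972 48.8936] ztool 0.006409857200654956 0.06912631600632077
to mouth centre, tool cm [0.3259 0.9723 4.8784]
```

View pics/i.png

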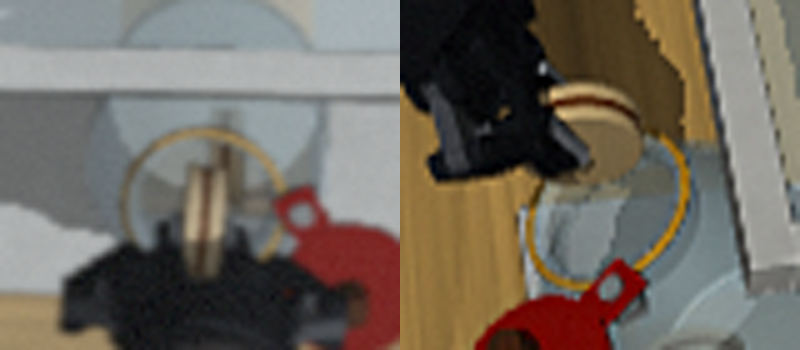

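```bash
python3 -m pendant '0.2 1 0 0; 0.1 0.1 1 0; 0 0 1 0; 0 0 0 0' && python3 -c "
from h import *
bis()
e=[]
for n in('top','scene'):
    f=cam(n);im=f['color'][:,:,::-1].copy(); 
    u,v=proj(f,M).astype(int); e.append(cv2.resize(im[v-40:v+30,u-40:u+40],(400,350),interpolation=cv2.INTER_CUBIC))
cv2.imwrite('pics/j.png',np.hstack(e))"
```

```text
clock: 33.07
tcp_pos: [0.5863, 0.1649, 0.2366]
orientation: [-1.815, 1.946, -0.415]
contact_force: [-0.0, -0.6, -0.9]
grip_width: 0.0172
t 33.07 p [0.5863 0.1649 0.2366] x [-0.0375 -0.9926 -0.1159] z [ 0.5103  0.0807 -0.8562] F [-0.0193 -0.5665 -0.8584] w 0.0172
q [-1.1773  0.2056  0.8272  2.1707 -0.0852  0.301  -1.9674]
biscuit in jar mm [ 3.8592  1.352  34.4187] ztool 0.01386074833693085 0.08067720010506224
to mouth centre, tool cm [0.4499 0.3942 3.4141]
```

View pics/j.png

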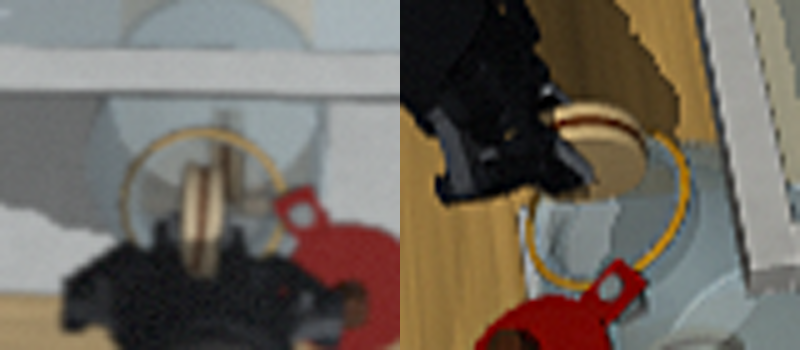

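```bash
python3 -m pendant '0.2 0.3 1 0; 0.2 0.2 0.8 0; 0 0 0 0' && python3 -c "
from h import *
bis()"
```

```text
clock: 33.42
tcp_pos: [0.5924, 0.1636, 0.223]
orientation: [-1.81, 1.941, -0.413]
contact_force: [-0.2, -0.2, -1.1]
grip_width: 0.0173
t 33.42 p [0.5924 0.1636 0.223 ] x [-0.0363 -0.992  -0.1212] z [ 0.5148  0.0853 -0.853 ] F [-0.2212 -0.1994 -1.1105] w 0.0173
q [-1.097   0.2333  0.7547  2.1747 -0.1443  0.2597 -1.9114]
biscuit in jar mm [ 2.4963  0.0932 19.5934] ztool 0.01933837951390388 0.0853265364805659
to mouth centre, tool cm [0.2022 0.2699 1.9462]
```

```bash
python3 -m pendant '0.1 0.3 1 0; 0.1 0.2 1 0; 0 0 0 0' && python3 -c "
from h import *
bis()"
```

```text
clock: 33.67
tcp_pos: [0.5994, 0.1647, 0.2067]
orientation: [-1.806, 1.938, -0.413]
contact_force: [0.9, -0.9, -1.1]
grip_width: 0.0172
t 33.67 p [0.5994 0.1647 0.2067] x [-0.0352 -0.9916 -0.1247] z [ 0.5179  0.0886 -0.8508] F [ 0.8605 -0.9127 -1.0773] w 0.0172
q [-1.0142  0.2673  0.6734  2.1749 -0.1999  0.2171 -1.862 ]
biscuit in jar mm [0.4586 1.1957 1.9909] ztool 0.02308996758894616 0.08858477865700964
to mouth centre, tool cm [0.1408 0.0373 0.1866]
```

```bash
python3 -m pendant '0.1 0.1 1.1 0; 0 0 0 0' && python3 -c "
from h import *
bis()" && python3 -m pendant '0 0 0 0; 0 0 0 0; 0 0 0 0; 0 0 0 0' 160 && python3 -c "
from h import *
bis()
e=[]
for n in('top','scene'):
    f=cam(n);im=f['color'][:,:,::-1].copy(); 
    u,v=proj(f,M).astype(int); e.append(cv2.resize(im[v-50:v+50,u-40:u+60],(400,400),interpolation=cv2.INTER_CUBIC))
cv2.imwrite('pics/k.png',np.hstack(e))"
```

```text
clock: 33.83
tcp_pos: [0.6045, 0.1652, 0.1988]
orientation: [-1.805, 1.936, -0.412]
contact_force: [-1.3, -0.1, -0.3]
grip_width: 0.0176
t 33.83 p [0.6045 0.1652 0.1988] x [-0.0347 -0.9914 -0.126 ] z [ 0.5189  0.0899 -0.8501] F [-1.2731 -0.0964 -0.2997] w 0.0176
q [-0.9697  0.2858  0.6301  2.1705 -0.2264  0.1986 -1.8368]
biscuit in jar mm [ 0.8829  1.6839 -7.4434] ztool 0.02434326069420517 0.08985486451443234
to mouth centre, tool cm [ 0.1069  0.0602 -0.7584]
clock: 34.17
tcp_pos: [0.6056, 0.1657, 0.2031]
orientation: [-1.801, 1.933, -0.413]
contact_force: [-0.5, 0.0, -0.7]
grip_width: 0.032
t 34.17 p [0.6056 0.1657 0.2031] x [-0.0342 -0.9911 -0.1287] z [ 0.5225  0.092  -0.8476] F [-0.5179  0.03   -0.7049] w 0.0320
q [-0.9786  0.2798  0.6398  2.1681 -0.2227  0.2023 -1.84  ]
biscuit in jar mm [ 4.0122  2.2424 -4.2092] ztool 0.0286881604030797 0.09202740884716737
to mouth centre, tool cm [ 0.2202  0.3694 -0.4511]
```

View pics/k.png

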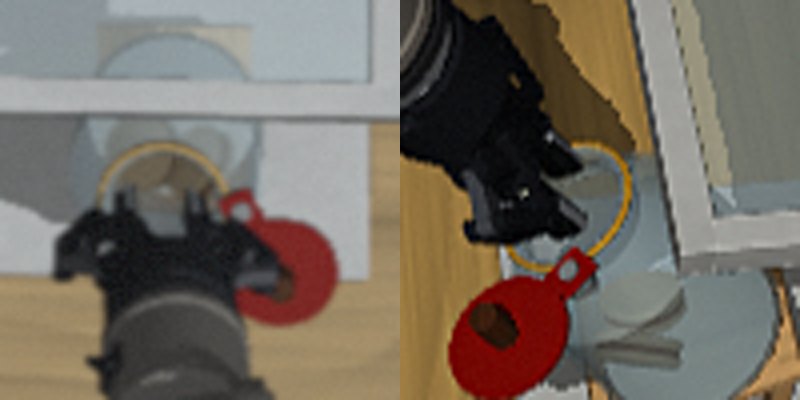

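Both biscuits are now in the belly. Next I retreat and measure the cover.

```bash
python3 -m pendant '0 0 -1.5 0; 0 0 -3 0; 0 0 -3.5 0; 0 0 -3.5 0; 0 0 -3.5 0; -2 2 -2 0; 0 0 0 0' && python3 - <<'E'
from h import *
st()
Y=np.array([0,1.,0])
e=[]
for n in('top','scene'):
    f=cam(n);h=f['hsv'];m=(((h[...,0]<6)|(h[...,0]>174))&(h[...,1]>170)&(h[...,2]>60)).astype(np.uint8)
    u,v=proj(f,M).astype(int);k=0*m;k[v-20:v+70,u-60:u+70]=1;m*=k
    m=cv2.morphologyEx(m,cv2.MORPH_CLOSE,np.ones((9,9)));m=cv2.morphologyEx(m,cv2.MORPH_OPEN,cv2.getStructuringElement(2,(13,13)))
    c=max(cv2.findContours(m,0,1)[0],key=cv2.contourArea);el=cv2.fitEllipse(c);print(n,el)
    # ray to disc plane at 5mm above rim
    p0=M+.005*a;d=f["R"].T@np.array([(el[0][0]-f["cx"])/f["fx"],(el[0][1]-f["cy"])/f["fy"],1]);P=f["C"]+d*((p0-f["C"])@a)/(d@a)
    D=P-M;x,y=D@X,D[1];q=np.arctan2(-x,y+.05);print("disc jar",x,y,"r",np.hypot(x,y+.05),"q",q)
    im=f['color'][:,:,::-1].copy();e.append(cv2.resize(im[v-50:v+50,u-40:u+60],(400,400),interpolation=cv2.INTER_CUBIC))
cv2.imwrite('pics/l.png',np.hstack(e))
E
```

```text
clock: 34.85
tcp_pos: [0.5285, 0.1771, 0.2955]
orientation: [-1.817, 1.932, -0.391]
contact_force: [-0.0, 1.5, -0.7]
grip_width: 0.0323
t 34.85 p [0.5285 0.1771 0.2955] x [-0.0247 -0.9908 -0.1331] z [ 0.5078  0.1022 -0.8554] F [-0.0005  1.4621 -0.6876] w 0.0323
q [-1.5549 -0.1117  0.9928  2.2096  0.5465  0.5341 -2.5823]
top ((285.6522216796875, 219.69549560546875), (23.736469268798828, 25.344738006591797), 91.67245483398438)
disc jar -0.044533697400687966 -0.07580888901667265 r 0.051471826822553794 q 2.0960329861530225
scene ((282.00128173828125, 202.8923797607422), (25.179582595825195, 33.79789733886719), 42.41507339477539)
disc jar -0.040452601240040534 -0.07669376846078782 r 0.048466176058400555 q 2.154084120838746
```

View pics/l.png

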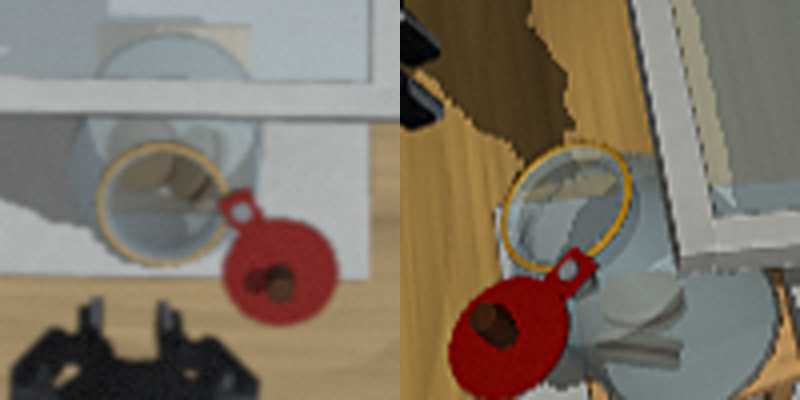

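```bash
cat >> h.py <<'E'
def knob(q,h=.002,back=0.):
    K=M+X*(-.05*np.sin(q))+np.array([0,-.05+.05*np.cos(q),0])+a*(.02+h)
    o,R,p=st(); K=K-back*R[:,2]; D=p-M; print("tcp in jar mm",1000*np.array([D@X,D[1],D@a]),"delta tool cm",100*R.T@(K-p))
E
python3 -c "
from h import *
knob(2.1,.002,.05)"
```

```text
t 34.95 p [0.5299 0.1748 0.2947] x [-0.0256 -0.9911 -0.1304] z [ 0.5074  0.0995 -0.856 ] F [ 0.4535  0.3234 -0.0372] w 0.0319
q [-1.5506 -0.1065  0.9971  2.2086  0.5373  0.5304 -2.5689]
tcp in jar mm [-15.9994  10.2895 124.4062] delta tool cm [9.7403 1.9786 4.3071]
```

```bash
python3 -m pendant '3 0.6 0 0; 3 0.6 0 0; 3 0.6 1 0; 0.7 0.2 1.5 0; 0 0 1 0; 0 0 0 0' 110 20 && python3 -c "
from h import *
knob(2.1,.002,.04)
e=[]
for n in('top','scene'):
    f=cam(n);im=f['color'][:,:,::-1].copy(); 
    u,v=proj(f,M).astype(int); e.append(cv2.resize(im[v-50:v+50,u-40:u+60],(400,400),interpolation=cv2.INTER_CUBIC))
cv2.imwrite('pics/m.png',np.hstack(e))"
```

```text
clock: 35.45
tcp_pos: [0.5301, 0.0747, 0.2403]
orientation: [-1.812, 1.94, -0.4]
contact_force: [-1.1, -0.1, -0.1]
grip_width: 0.0487
t 35.45 p [0.5301 0.0747 0.2403] x [-0.0328 -0.9912 -0.128 ] z [ 0.5099  0.0936 -0.8551] F [-1.1368 -0.1159 -0.0786] w 0.0487
q [-1.625  -0.1448  1.3126  2.3277  0.5729  0.3534 -2.4056]
tcp in jar mm [-43.1297 -89.7562  77.1638] delta tool cm [-0.9172  0.1672  1.6276]
```

View pics/m.png

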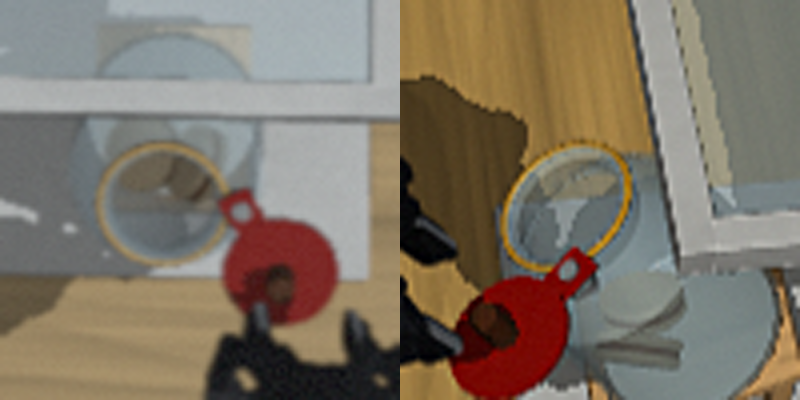

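```bash
python3 -m pendant '-0.9 0.2 0.5 0; 0 0 0.8 0; 0 0 0 0' && python3 -c "
from h import *
knob(2.1,.002,0)
e=[]
for n in('top','scene'):
    f=cam(n);im=f['color'][:,:,::-1].copy(); 
    u,v=proj(f,M).astype(int); e.append(cv2.resize(im[v-20:v+50,u-20:u+50],(400,400),interpolation=cv2.INTER_CUBIC))
cv2.imwrite('pics/n.png',np.hstack(e))"
```

```text
clock: 35.8
tcp_pos: [0.534, 0.0884, 0.2351]
orientation: [-1.816, 1.934, -0.404]
contact_force: [-1.2, -0.9, 0.2]
grip_width: 0.0487
t 35.80 p [0.534  0.0884 0.2351] x [-0.0281 -0.9917 -0.1256] z [ 0.5121  0.0936 -0.8538] F [-1.1975 -0.9128  0.1512] w 0.0487
q [-1.79   -0.1877  1.4284  2.3251  0.7428  0.3802 -2.5793]
tcp in jar mm [-42.3315 -76.0563  70.747 ] delta tool cm [0.3882 0.1299 4.8591]
```

View pics/n.png

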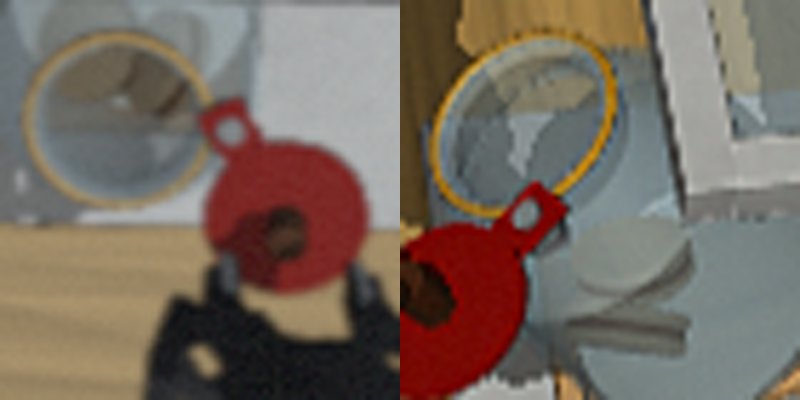

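```bash
python3 -m pendant '0 0 1.2 0; 0.1 0 1.2 0; 0.1 0 1 0; 0 0 0 0' && python3 -c "
from h import *
knob(2.1,.002,0)"
```

```text
clock: 36.23
tcp_pos: [0.5351, 0.0883, 0.2237]
orientation: [-1.818, 1.934, -0.403]
contact_force: [-0.8, 0.3, 0.1]
grip_width: 0.0487
t 36.23 p [0.5351 0.0883 0.2237] x [-0.0272 -0.9918 -0.1248] z [ 0.5107  0.0935 -0.8547] F [-0.7702  0.2671  0.1376] w 0.0487
q [-1.8887 -0.3348  1.4485  2.3345  1.0343  0.4944 -2.8375]
tcp in jar mm [-47.1098 -76.1696  60.2936] delta tool cm [ 0.2358 -0.3596  3.8269]
```

```bash
python3 -m pendant '0 -0.5 -2.5 0; 0 -1 -3 0; 3 -1 -2 0; 4 0 0 0; 4 0 0 0; 4 0 0 0; 4 0 0 0; 4 0 0 0' && python3 -m pendant '4 0 0 0; 4 0 0 0; 4 0 0 0; 4 0 0 0; 4 0 0 0; 4 0 0 0' && python3 -c "
from h import *
knob(2.1,.002,0.05)"
```

```text
clock: 36.9
tcp_pos: [0.5195, -0.1252, 0.2673]
orientation: [-1.82, 1.904, -0.394]
contact_force: [0.8, 1.1, 0.9]
grip_width: 0.0483
clock: 37.4
tcp_pos: [0.461, -0.3146, 0.3051]
orientation: [-1.798, 1.91, -0.484]
contact_force: [1.3, -0.8, -0.2]
grip_width: 0.0488
t 37.40 p [ 0.461  -0.3146  0.3051] x [-0.0309 -0.9949 -0.0959] z [ 0.5582  0.0624 -0.8273] F [ 1.3154 -0.8007 -0.228 ] w 0.0488
q [-0.8898 -0.3355  1.452   2.1316 -0.1032  0.5957 -0.9251]
tcp in jar mm [ -70.5361 -479.0997  167.871 ] delta tool cm [-39.3988   1.4133  12.2347]
```

```bash
python3 -m pendant '-4 0 0 0; -4 0 0 0; -4 0 0 0; -4 0 0 0; -4 0 0 0; -4 0 0 0; -4 0 0 0; -4 0 0 0' && python3 -c "
from h import *
knob(2.1,.002,0.05)"
```

```text
clock: 38.07
tcp_pos: [0.4802, -0.0249, 0.3414]
orientation: [-1.714, 1.962, -0.514]
contact_force: [1.2, 0.1, 1.0]
grip_width: 0.0485
t 38.07 p [ 0.4802 -0.0249  0.3414] x [-0.099  -0.989  -0.1097] z [ 0.5805  0.0322 -0.8136] F [1.2183 0.1486 1.0394] w 0.0485
q [-0.2109 -0.2515  0.0966  2.2879  0.119   0.4868 -1.9024]
tcp in jar mm [ -35.7208 -189.4422  189.6924] delta tool cm [-10.4266   3.8954  11.9796]
```

```bash
python3 -m pendant '-3 1 1 0; -3 1 2 0; -3 1 2 0; -1.5 0.9 2 0; 0 0 2 0; 0 0 0 0' && python3 -c "
from h import *
knob(2.1,.002,0.03)"
```

```text
clock: 38.57
tcp_pos: [0.5134, 0.1031, 0.2595]
orientation: [-1.715, 1.941, -0.489]
contact_force: [-0.9, -0.5, 1.3]
grip_width: 0.0485
t 38.57 p [0.5134 0.1031 0.2595] x [-0.0812 -0.9881 -0.1303] z [ 0.583   0.0589 -0.8103] F [-0.9398 -0.4677  1.2897] w 0.0485
q [-0.0715 -0.0164 -0.3542  2.3118  0.6532  0.3049 -2.6954]
tcp in jar mm [-47.918  -61.3797 102.1096] delta tool cm [1.8841 0.0598 4.9231]
```

```bash
python3 -m pendant '0.9 0 0 -7; 0.9 0 0 -7; 0 0 0 -7; 0 0 0 -7; 0 0 0 -7; 0 0 0 0' && python3 -c "
from h import *
knob(2.1,.002,0.0)"
```

```text
clock: 39.07
tcp_pos: [0.5118, 0.0831, 0.2556]
orientation: [-2.314, 1.367, -0.685]
contact_force: [0.6, -0.3, -0.9]
grip_width: 0.0486
t 39.07 p [0.5118 0.0831 0.2556] x [ 0.4123 -0.8838  0.221 ] z [ 0.5756  0.0646 -0.8152] F [ 0.5622 -0.2837 -0.8764] w 0.0486
q [-0.0757 -0.0236 -0.29    2.3257  0.5425  0.2745 -1.9173]
tcp in jar mm [-51.2811 -81.3653  99.5304] delta tool cm [-0.0472 -0.1412  7.8183]
```

Clear of the limits now (q7 at -1.9). Descending over the knob.

```bash
python3 -m pendant '0 0 1.5 0; 0 0 1.5 0; 0 0 1.2 0; 0 0 0 0' && python3 -c "
from h import *
knob(2.1,.002,0.0)
e=[]
for n in('top','scene'):
    f=cam(n);im=f['color'][:,:,::-1].copy(); 
    u,v=proj(f,M).astype(int); e.append(cv2.resize(im[v-20:v+50,u-30:u+40],(400,400),interpolation=cv2.INTER_CUBIC))
cv2.imwrite('pics/o.png',np.hstack(e))"
```

```text
clock: 39.4
tcp_pos: [0.5375, 0.0845, 0.223]
orientation: [-2.293, 1.388, -0.68]
contact_force: [0.3, -0.9, 0.3]
grip_width: 0.0487
t 39.40 p [0.5375 0.0845 0.223 ] x [ 0.397  -0.8936  0.2093] z [ 0.5782  0.0663 -0.8132] F [ 0.2578 -0.9418  0.2849] w 0.0487
q [-0.0927  0.0791 -0.2668  2.3185  0.8595  0.2098 -2.2395]
tcp in jar mm [-45.3587 -80.0482  58.5309] delta tool cm [-0.268   0.0069  3.6816]
```

View pics/o.png

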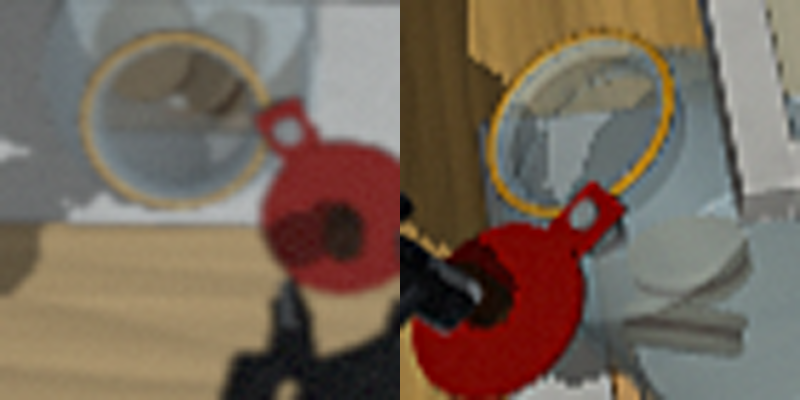

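```bash
python3 -m pendant '-0.1 0 1 0; -0.1 0 1 0; 0 0 0.8 0; 0 0 0 0' && python3 -c "
from h import *
knob(2.1,.002,0.0)"
```

```text
clock: 39.83
tcp_pos: [0.5531, 0.0875, 0.2045]
orientation: [-2.282, 1.394, -0.684]
contact_force: [0.2, -0.1, -0.2]
grip_width: 0.0487
t 39.83 p [0.5531 0.0875 0.2045] x [ 0.3899 -0.8972  0.2072] z [ 0.5832  0.0664 -0.8096] F [ 0.225  -0.1167 -0.2398] w 0.0487
q [-0.1313  0.1379 -0.2282  2.3116  1.1307  0.1855 -2.5147]
tcp in jar mm [-41.0458 -76.9616  34.7121] delta tool cm [-0.2278  0.265   1.2524]
```

```bash
python3 -m pendant '-0.1 0.1 0.9 0; -0.1 0.1 0.4 0; 0 0 0 0' && python3 -c "
from h import *
knob(2.1,.002,0.0)
e=[]
for n in('top','scene'):
    f=cam(n);im=f['color'][:,:,::-1].copy(); 
    u,v=proj(f,M).astype(int); e.append(cv2.resize(im[v-20:v+50,u-30:u+40],(400,400),interpolation=cv2.INTER_CUBIC))
cv2.imwrite('pics/p.png',np.hstack(e))"
```

```text
clock: 40.08
tcp_pos: [0.5586, 0.089, 0.1952]
orientation: [-2.276, 1.397, -0.686]
contact_force: [0.2, 0.1, 0.1]
grip_width: 0.0486
t 40.08 p [0.5586 0.089  0.1952] x [ 0.3856 -0.8994  0.2059] z [ 0.5858  0.0663 -0.8077] F [0.1933 0.0586 0.0727] w 0.0486
q [-0.1327  0.1649 -0.2289  2.3108  1.2911  0.1815 -2.6789]
tcp in jar mm [-40.948  -75.4845  23.8976] delta tool cm [-0.1156  0.2102  0.1672]
```

View pics/p.png

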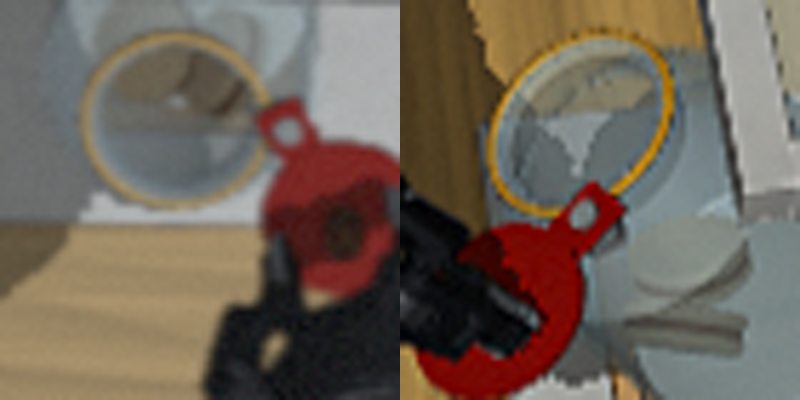

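```bash
python3 -m pendant '0 0 0 0; 0 0 0 0; 0 0 0 0; 0 0 0 0; 0 0 0 0' 255 20 && python3 -c "
from h import *
knob(2.1,.002,0.0)"
```

```text
clock: 40.6
tcp_pos: [0.5585, 0.0887, 0.1977]
orientation: [-2.273, 1.398, -0.688]
contact_force: [4.5, 0.9, -5.8]
grip_width: 0.0169
t 40.60 p [0.5585 0.0887 0.1977] x [ 0.384  -0.9001  0.206 ] z [ 0.588   0.0664 -0.8061] F [ 4.5409  0.9204 -5.815 ] w 0.0169
q [-0.1303  0.1599 -0.2307  2.3106  1.2777  0.1819 -2.6664]
tcp in jar mm [-39.7984 -75.8169  26.0553] delta tool cm [-0.1925  0.3261  0.3706]
```

```bash
cat >> h.py <<'E'
def arc(step=.15,n=4):
    o,R,p=st(); D=p-M;x,y,z=D@X,D[1],D@a;q=np.arctan2(-x,y+.05);print("jar mm",1000*x,1000*y,1000*z,"q est",q,"r",1000*np.hypot(x,y+.05))
    prev=(x,y)
    for i in range(1,n+1):
        t=q-step*i;nx,ny=-.05*np.sin(t),-.05+.05*np.cos(t)
        w=X*(nx-prev[0])+np.array([0,ny-prev[1],0])+a*((.023-z) if i==1 else 0)*.5;prev=(nx,ny)
        print("q->%.2f"%t,np.round(100*R.T@w,2))
E
python3 -c "
from h import *
arc()"
```

```text
t 40.60 p [0.5585 0.0887 0.1977] x [ 0.384  -0.9001  0.206 ] z [ 0.588   0.0664 -0.8061] F [ 4.5409  0.9204 -5.815 ] w 0.0169
q [-0.1303  0.1599 -0.2307  2.3106  1.2777  0.1819 -2.6664]
jar mm -39.79844776408791 -75.81693092969755 26.05528812487291 q est 2.14625142356677 r 47.43870115274666
q->2.00 [-0.71  0.31  0.12]
q->1.85 [-0.75 -0.07  0.02]
q->1.70 [-0.73 -0.18  0.03]
q->1.55 [-0.69 -0.29  0.05]
```

```bash
python3 -m pendant '-0.7 0.1 0.1 0; -0.75 -0.1 0 0; -0.7 -0.2 0 0; -0.7 -0.3 0 0' && python3 -c "
from h import *
arc(.15,5)"
```

```text
clock: 40.93
tcp_pos: [0.551, 0.105, 0.1928]
orientation: [-2.269, 1.426, -0.704]
contact_force: [-2.9, -6.2, -0.6]
grip_width: 0.0171
t 40.93 p [0.551  0.105  0.1928] x [ 0.3635 -0.9064  0.2151] z [ 0.5884  0.0443 -0.8074] F [-2.9136 -6.2314 -0.6415] w 0.0171
q [-0.1837  0.1656 -0.2442  2.3191  1.3464  0.2425 -2.8006]
jar mm -48.783095449236015 -59.51156554011487 25.600702009125502 q est 1.7633571295156711 r 49.701713055318045
q->1.61 [-0.72 -0.19  0.15]
q->1.46 [-0.67 -0.34  0.04]
q->1.31 [-0.61 -0.43  0.05]
q->1.16 [-0.54 -0.52  0.06]
q->1.01 [-0.45 -0.59  0.07]
```

```bash
python3 -m pendant '-0.8 -0.2 0.1 -2; -0.75 -0.35 0.1 -2; -0.7 -0.45 0.1 -2; -0.6 -0.55 0.1 -2' && python3 -c "
from h import *
arc(.15,5)"
```

```text
clock: 41.27
tcp_pos: [0.5518, 0.1297, 0.1915]
orientation: [-2.387, 1.293, -0.76]
contact_force: [-8.9, -4.7, 8.0]
grip_width: 0.0168
t 41.27 p [0.5518 0.1297 0.1915] x [ 0.4485 -0.8422  0.2992] z [ 0.59    0.0276 -0.8069] F [-8.9348 -4.691   8.0084] w 0.0168
q [-0.2288  0.1842 -0.2754  2.3009  1.3409  0.3115 -2.715 ]
jar mm -48.695844466187324 -34.76950900207395 24.061869171136582 q est 1.2676675240635507 r 51.02208467235549
q->1.12 [-0.36 -0.67  0.11]
q->0.97 [-0.34 -0.66  0.06]
q->0.82 [-0.24 -0.71  0.07]
q->0.67 [-0.13 -0.73  0.07]
q->0.52 [-0.02 -0.74  0.08]
```

```bash
python3 -m pendant '-0.35 -0.8 0.1 0; -0.35 -0.8 0.1 0; -0.25 -0.85 0.1 0; -0.1 -0.85 0.1 0' && python3 -c "
from h import *
arc(.15,5)"
```

```text
clock: 41.6
tcp_pos: [0.5664, 0.153, 0.1994]
orientation: [-2.394, 1.302, -0.759]
contact_force: [-7.5, -2.3, 5.2]
grip_width: 0.0171
t 41.60 p [0.5664 0.153  0.1994] x [ 0.4459 -0.8427  0.3016] z [ 0.5845  0.019  -0.8112] F [-7.5399 -2.2604  5.2158] w 0.0171
q [-0.2466  0.2061 -0.3016  2.2419  1.2195  0.3638 -2.6174]
jar mm -32.114622942043496 -11.503794029527558 23.637368895770912 q est 0.6952661975238431 r 50.13289220492535
q->0.55 [-0.03 -0.74  0.1 ]
q->0.40 [ 0.07 -0.74  0.07]
q->0.25 [ 0.18 -0.72  0.08]
q->0.10 [ 0.29 -0.69  0.08]
q->-0.05 [ 0.39 -0.64  0.08]
```

```bash
python3 -m pendant '0 -0.85 0.1 0; 0.1 -0.85 0.1 0; 0.2 -0.8 0.1 0; 0.3 -0.75 0.1 0; 0.35 -0.7 0.1 0; 0 0 0 0' && python3 -c "
from h import *
arc(.1,3)"
```

```text
clock: 42.1
tcp_pos: [0.5919, 0.1628, 0.2131]
orientation: [-2.407, 1.316, -0.751]
contact_force: [2.7, -0.5, 3.7]
grip_width: 0.0168
t 42.10 p [0.5919 0.1628 0.2131] x [ 0.4451 -0.8433  0.3013] z [ 0.5724  0.0091 -0.82  ] F [ 2.7168 -0.5263  3.7407] w 0.0168
q [-0.2194  0.2301 -0.3289  2.1595  1.0617  0.4077 -2.4431]
jar mm -3.178009956078389 -1.7231897055646206 22.694988434270517 q est 0.06573407103185518 r 48.3812996878529
q->-0.03 [ 0.12 -0.5   0.03]
q->-0.13 [ 0.3  -0.4   0.04]
q->-0.23 [ 0.34 -0.36  0.04]
```

```bash
python3 -m pendant '0.3 -0.5 0 0; 0.3 -0.5 0 0; 0.3 -0.5 0 0; 0 0 0 0' && python3 -c "
from h import *
arc(.1,1)
e=[]
for n in('top','scene'):
    f=cam(n);im=f['color'][:,:,::-1].copy(); 
    u,v=proj(f,M).astype(int); e.append(cv2.resize(im[v-50:v+50,u-50:u+50],(400,400),interpolation=cv2.INTER_CUBIC))
cv2.imwrite('pics/r.png',np.hstack(e))"
```

```text
clock: 42.43
tcp_pos: [0.5918, 0.1629, 0.2129]
orientation: [-2.431, 1.32, -0.729]
contact_force: [3.6, -0.5, 2.9]
grip_width: 0.0169
t 42.43 p [0.5918 0.1629 0.2129] x [ 0.455  -0.8397  0.2965] z [ 0.5527  0.0051 -0.8334] F [ 3.636  -0.4552  2.9394] w 0.0169
q [-0.1987  0.2352 -0.3488  2.1418  0.9864  0.4259 -2.3586]
jar mm -3.399207181650949 -1.6187806534716798 22.574784889574207 q est 0.07014355084210994 r 48.50048448129847
q->-0.03 [ 0.13 -0.5   0.01]
```

View pics/r.png

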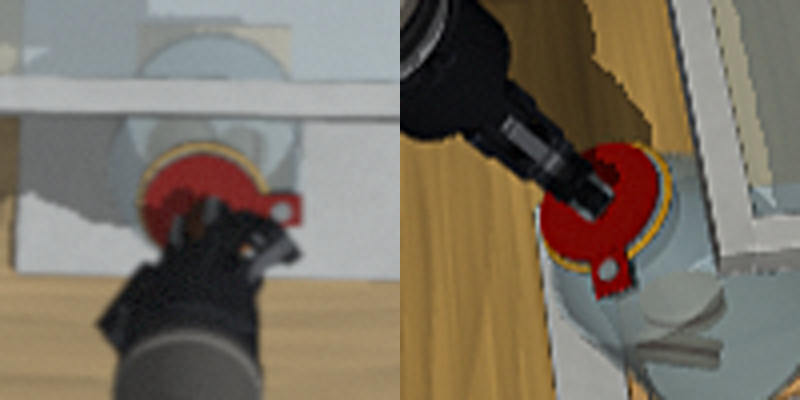

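```bash
python3 -m pendant '0.6 -1 0 0; 0.6 -1 0 0' && python3 - <<'E'
from h import *
arc(.1,1)
P=np.array([(-39.8,-75.8),(-48.8,-59.5),(-48.7,-34.8),(-32.1,-11.5),(-3.2,-1.7)])
A=np.c_[2*P,np.ones(5)];s=np.linalg.lstsq(A,(P**2).sum(1),rcond=None)[0];print(s[:2],np.sqrt(s[2]+s[0]**2+s[1]**2))
E
```

```text
clock: 42.7
tcp_pos: [0.5983, 0.1661, 0.2152]
orientation: [-2.45, 1.32, -0.704]
contact_force: [-26.9, 4.8, -3.4]
grip_width: 0.0168
t 42.70 p [0.5983 0.1661 0.2152] x [ 0.4664 -0.8363  0.2881] z [ 0.5342  0.0067 -0.8453] F [-26.872    4.7663  -3.3939] w 0.0168
q [-0.1733  0.2476 -0.3716  2.1086  0.9079  0.4468 -2.2656]
jar mm 3.4616125085548424 1.5647180954871664 21.379455164594315 q est -0.06703084175735093 r 51.680778955298706
q->-0.17 [ 0.46 -0.28 -0.06]
[ -4.8621 -47.2351] 45.36314222939943
```

```bash
python3 -m pendant '0 0 0 0; 0 0 0 0; 0 0 0 0; 0 0 0 0' 110 && python3 -m pendant '0 0 -1 0; 0 0 -2 0; 0 0 -3 0; 0 0 -3.5 0; 0 2 -3 0; 0 2 -3 0; 0 0 0 0' && python3 - <<'E'
from h import *
arc(.1,1)
e=[]
for n in('top','scene'):
    f=cam(n);h=f['hsv'];m=(((h[...,0]<6)|(h[...,0]>174))&(h[...,1]>170)&(h[...,2]>60)).astype(np.uint8)
    u,v=proj(f,M).astype(int);k=0*m;k[v-40:v+50,u-40:u+50]=1;m*=k
    m=cv2.morphologyEx(m,cv2.MORPH_CLOSE,np.ones((9,9)));m=cv2.morphologyEx(m,cv2.MORPH_OPEN,cv2.getStructuringElement(2,(13,13)))
    c=max(cv2.findContours(m,0,1)[0],key=cv2.contourArea);el=cv2.fitEllipse(c)
    p0=M+.005*a;d=f["R"].T@np.array([(el[0][0]-f["cx"])/f["fx"],(el[0][1]-f["cy"])/f["fy"],1]);P=f["C"]+d*((p0-f["C"])@a)/(d@a)
    D=P-M;x,y=D@X,D[1];q=np.arctan2(-x,y+.05);print(n,el,"disc jar",x,y,"q",q)
    im=f['color'][:,:,::-1].copy();e.append(cv2.resize(im[v-50:v+50,u-50:u+50],(400,400),interpolation=cv2.INTER_CUBIC))
cv2.imwrite('pics/s.png',np.hstack(e))
E
```

```text
clock: 43.03
tcp_pos: [0.597, 0.1673, 0.2136]
orientation: [-2.453, 1.319, -0.7]
contact_force: [-0.0, -0.1, 0.5]
grip_width: 0.0485
clock: 43.62
tcp_pos: [0.4875, 0.1424, 0.3351]
orientation: [-2.444, 1.324, -0.706]
contact_force: [-0.3, 0.1, 0.1]
grip_width: 0.0486
t 43.62 p [0.4875 0.1424 0.3351] x [ 0.463  -0.8387  0.2867] z [ 0.5366  0.0077 -0.8438] F [-0.3178  0.1313  0.0984] w 0.0486
q [-0.0673 -0.1177 -0.4718  2.1731  0.3961  0.6135 -1.8149]
jar mm -32.577716760923025 -22.09603942805846 180.62817754252248 q est 0.8625204664150806 r 42.89450599966613
q->0.76 [-0.93  0.03  7.87]
top ((256.4269714355469, 203.7923583984375), (24.716796875, 27.639625549316406), 91.65171813964844) disc jar -0.002093200805388079 -0.0006898537631504775 q 0.04242422752460558
scene ((294.8011779785156, 169.09323120117188), (24.765634536743164, 31.628189086914062), 42.140438079833984) disc jar 0.001577627070377324 -0.0022576305904899174 q -0.03303257124598008
```

View pics/s.png

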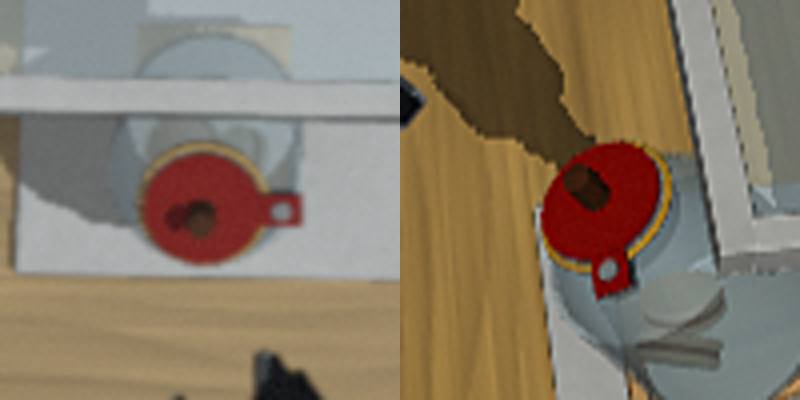

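```bash
python3 - <<'E'
from h import *
f=cam('scene');cv2.imwrite('pics/z.png',f['color'][:,:,::-1])
b0=cv2.imread('pics/scene0.png');d=cv2.absdiff(b0,f['color'][:,:,::-1].copy())
for n,(x0,y0,x1,y1) in dict(tin=(185,120,220,168),jam=(368,285,412,335),dark=(243,340,302,362)).items(): print(n,d[y0:y1,x0:x1].mean())
E
```

```text
tin 23.184722222222224
jam 3.7796969696969698
dark 8.697996918335901
```

View pics/z.png

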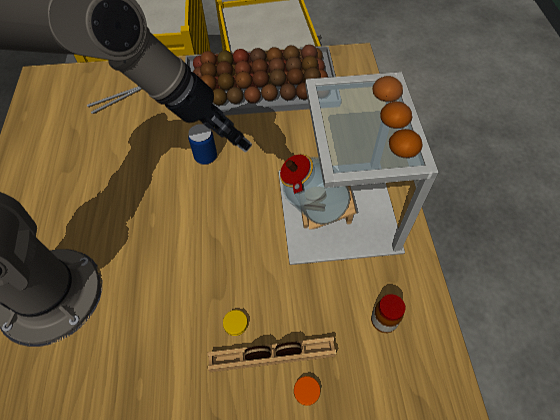

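The final view shows the cover shut over the mouth at (296,170) and both biscuits in the belly at (315,200). The dark biscuits are in their pockets, and the tin (203,146) and jam jar (389,312) are in place. The tin's image difference comes from the arm and its shadow, because its outline sits where it did.

```bash
python3 -c "
from bench import r
r.hand_in(); print(r.get_obs()['clock'])"
```

```text
the job is handed in; nothing more can be done
the job is handed in; nothing more can be done
```

Both pale biscuits are in the jar's belly and the red cover is swung shut; I handed the job in at about 44 s of the 67 s.

- **Tilting the tool:** the moves allow no tilt, so I pushed past the arm's reach limit until the tool leaned about 30° to match the jar. I fed each biscuit along the jar's axis, opened the fingers part way and let it drop. I then gripped the knob and swung it along its arc to the end stop.
- **Cover:** it stopped against about 27 N. After release, the two cameras put it at +0.04 and -0.03 rad. They differed by about as much before the swing, so I take that as calibration error; both are well inside 0.12 rad.
- **Biscuits and bystanders:** the last pictures show both pale biscuits in the belly. The dark biscuits, jam jar and tin looked unmoved, and the robot was clear of everything.
- **Check that disagreed:** the tin's patch of the image changed more than the others. I put this down to the arm and its shadow, since its outline is where it was at the start, but I did not measure its position again.

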